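# Fetch the check weight from behind the bottles

## Robot

A 6-joint arm with a two-finger parallel gripper is mounted at the origin on the work surface; the furniture and walls round the work are solid. World frame = base frame: x ahead of the robot, y to its left, z up, the work surface at z = 0. Lengths are in m, angles in rad, forces in N, time in s.
With the tool pointing down it reaches from about 0.4 to 0.825 m from the base axis. Payload 7 kg.
Tool frame: the origin (TCP) lies on the centre line of the jaws, within the pads' length; the fingertips stand 11 mm ahead of it and the grasp point (between the pads) lies 8 mm behind it; z points along the fingers, y is the direction in which the jaws open and shut (so a half turn about z gives the same grasp; the last joint's range is limited). The gripper opens to 88 mm and grips with 3 to 60 N. Pads are 19 mm wide; open, the fingers measure 130 mm over their backs; the gripper's body (78 mm by 193 mm) begins 47 mm behind the grasp point.
Start: joints at [-1.054, 0.359, 0.012, 0, -1.224, -0.288], TCP at [0.153, -0.657, 0.238] pointing down, gripper open.
Joint ranges: [-3.07, 3.07], [-1.43, 2.12], [-1.02, 1.25], [-3.03, 1.67], [-3.05, -0], [-3.03, 3.03]. Speed limits (rad/s): [2.39, 2.39, 3.01, 3.14, 3.14, 3.14].

## Interface

Orientations are given as [roll, pitch, yaw] about the fixed x, y, z axes, in that order (R = Rz(yaw) Ry(pitch) Rx(roll)).
In Python, from station import * gives the robot as it stands.
- The arm moves only by the tool play_rows, never from a script. Its argument "targets" is a list of rows, each a list of 7 numbers: the turn, a rotation vector about the world's x, y, z in rad, then the shift along the world's x, y, z in m, then the opening, from 0 (shut) to 1 (fully open). A call has 1 to 12 rows; each row shifts and turns the pose as measured when the row begins; what a row does not reach is not made up. A row lasts 1/8 s, in which the tool goes at most 62.5 mm and 10.7 degrees, less where a joint would pass 70% of its speed; a pose out of reach is approached as far as the arm can. A call is refused whole if a number of a shift passes 0.0625 or a number of a turn 0.188, either way. A call with a gripper value outside its range is refused whole. The fingers move at their own pace and stop on an object; "grip_force" is the grip in N (left out, the last holds). Time passes only in rows, so rows that do not move let the fingers close. It gives the time, the measured TCP pose, the force and the opening at its end, in the units of the state.
- get_state(): the state, without advancing time (a new reading comes with each control period).
- grab_frame(name): name is "scene" or "top" or "wrist"; returns (picture, depth): 400x640x3 uint8, blue, green, red; 400x640 float32, m along the optical axis (not along the pixel's ray), 0 where there is no reading.
- camera_params(name): a dict with "camera_matrix" (3x3 intrinsics, pixels), "extrinsics" (4x4, takes a point from world to camera coordinates); the wrist camera has in their place "hand_eye" (4x4, takes a point from camera to tool coordinates, whose origin is the TCP and whose axes are the flange's). Camera axes: x right, y up, looking along -z (the intrinsics and any distortion apply to the point x, -y, -z); pixel columns grow to the right and rows downward; lengths in m; the calibration is good to about 2 mm. The wrist camera is an equidistant fisheye: a pixel r from the principal point sees the ray r / f radians off the axis. A picture is of the moment at which its call begins: read the wrist's pose just before it. camera_params takes no time and is no camera call.
- job_done(): hands the job in, once; it reports no verdict.
The state is a dict: "t": time; "q": joint angles; "qd": joint speeds; "joint_efforts": joint torques, N m; "eef_pos": TCP position; "ee_rot": TCP orientation; "force": force on the tool from outside, world axes, zero at the start; "moment": the same for the moment, N m; "width": finger opening in m.
Only numpy, scipy, OpenCV 4.12 (cv2) and the standard library are available. Lean on these libraries where they do the work, as an engineer would, in place of code of your own. Each camera call takes 0.05 s, during which the arm holds its last target.

## Task

Fetch the brass check weight that stands hemmed in behind the three bottles on the wooden stand: first set all three bottles aside on the bare square steel plate that lies flat on the worktop, then stand the weight upright in the middle of the balance's round pan. When the weight is there, put each bottle back on the stand upright, exactly where it stood before. Do not tip the bottles over, and leave the beaker, the timer and the glue stick alone.

Things in the scene. Friction and masses are not known exactly. Their poses are not given: they have to be found in the camera images.
- stand: Light wooden board, 180 (x) by 260 mm (y), 10 mm thick, fixed. Origin: centre of underside, on the worktop; x to its back, z up. A rail 33 mm high runs along the back (84 mm from the origin) and the sides (125 mm); front open. On its top stand, within 3 mm: the weight at (40,0) mm in its frame, one bottle in front at (-42,0), two beside it at (20,60) and (20,-60); which bottle is where changes.
- plate: Square pale stainless steel plate, 198 x 196 mm, 8 mm thick, flat on the worktop, fixed (not the stirrer's square top): the side area for the bottles. Its top is 8 mm over the worktop. Origin: centre of its underside; x and y along its edges, z up.
- balance: Compact white bench balance, 155 mm (x) by 135 mm (y), fixed. Origin: centre of its underside, on the worktop; its keypad is at its -x side, the round steel pan nearer its +x side. Its housing is 34 mm high, the keypad 42 mm. (The room's wall, with a socket outlet, rises about 0.6 m ahead of the robot: keep the gripper in front of it.)
- pan (a point): Centre of the top face of the balance's round steel pan, which is 94 mm in diameter, flat, 46 mm over the worktop, and does not move. z up; it lies 20 mm from the balance's origin along the balance's own +x.
- oil_bottle: Largest bottle, beige with black cap: straight round body 66 mm across up to 97 mm, 135 mm tall with its cap. Loose, upright, in any of the three bottle places on the stand at the start. Origin: centre of the underside; z up the bottle. Grasp round the body, about 60 mm up.
- salt_bottle: Middle bottle, white with dark red cap: straight round body 60 mm across up to 85 mm, 118 mm tall with its cap. Loose, upright, in any of the three bottle places on the stand at the start. Origin: centre of the underside; z up the bottle. Grasp round the body, about 58 mm up.
- small_bottle: Smallest bottle, white with blue cap: straight round body 44 mm across up to 66 mm, 92 mm tall with its cap. Loose, upright, in any of the three bottle places on the stand at the start. Origin: centre of the underside; z up the bottle. Grasp round the body, about 45 mm up.
- weight: Brass calibration weight, 200 g, a round body 28 mm in diameter up to 41 mm, with a narrower round knob 18 mm in diameter on top, 50 mm tall in all. Loose, stands on the stand behind and between the bottles. Origin: centre of the underside; z up. Its foot is slightly uneven: standing freely it may lean 2 to 3 degrees.
- beaker: Glass beaker with blue contents, 73 mm across, 92 mm tall, standing loose on the worktop; not to be disturbed. Origin: centre of the underside.
- timer: White bench timer with a display and three small keys, 46 x 62 x 68 mm, standing loose; not to be disturbed. Origin: centre of the underside.
- glue: Yellow glue stick, 24 x 100 mm, lying loose on the worktop along its y axis; not to be disturbed. Origin: centre of the underside.
Mind the look-alikes: they are no part of the job. Leave any purple or turquoise look-alike of the small_bottle alone.

How it is judged:
On the way, in this order (a step that is already met when the one before it is completed fails the run):
1. all three bottles stand on the steel plate, the weight still in its place (x of oil_bottle in the frame of plate between -0.09 and 0.09 m and y of oil_bottle in the frame of plate between -0.09 and 0.09 m and z of each of oil_bottle, salt_bottle, small_bottle in the frame of plate below 0.014 m and angle between each of oil_bottle, salt_bottle, small_bottle's own z axis and vertical below 0.1 rad and x of salt_bottle in the frame of plate between -0.09 and 0.09 m and y of salt_bottle in the frame of plate between -0.09 and 0.09 m and x of small_bottle in the frame of plate between -0.09 and 0.09 m and y of small_bottle in the frame of plate between -0.09 and 0.09 m and distance of weight from where it was at the start of the episode below 0.02 m), for 0.2 s.
2. the weight stands on the middle of the pan while the bottles are still on the plate (horizontal distance between weight and pan below 0.015 m and z of weight in the frame of pan between -0.004 and 0.005 m and angle between weight's own z axis and vertical below 0.15 rad and x of oil_bottle in the frame of plate between -0.09 and 0.09 m and y of oil_bottle in the frame of plate between -0.09 and 0.09 m and z of each of oil_bottle, salt_bottle, small_bottle in the frame of plate below 0.014 m and angle between each of oil_bottle, salt_bottle, small_bottle's own z axis and vertical below 0.1 rad and x of salt_bottle in the frame of plate between -0.09 and 0.09 m and y of salt_bottle in the frame of plate between -0.09 and 0.09 m and x of small_bottle in the frame of plate between -0.09 and 0.09 m and y of small_bottle in the frame of plate between -0.09 and 0.09 m), for 0.2 s.
At the end, for the whole second after the job is handed in: The weight stands upright (within 0.15 rad) on the balance's pan, its centre within 15 mm of the pan's centre, and each bottle stands upright (within 0.1 rad) on the stand within 15 mm of where it was at the start; all released and at rest (horizontal distance between weight and pan below 0.015 m and z of weight in the frame of pan between -0.004 and 0.005 m and angle between weight's own z axis and vertical below 0.15 rad and distance of each of oil_bottle, salt_bottle, small_bottle from where it was at the start of the episode below 0.015 m and angle between each of oil_bottle, salt_bottle, small_bottle's own z axis and vertical below 0.1 rad and linear speed of each of oil_bottle, salt_bottle, small_bottle, weight below 0.02 m/s); the robot touches nothing.
It fails at once if a bottle tips over (leans more than 0.6 rad) (angle between any of oil_bottle, salt_bottle, small_bottle's own z axis and vertical above 0.6 rad).
It fails at once if the beaker, the timer or the glue stick is moved by more than 20 mm (distance of any of beaker, timer, glue from where it was at the start of the episode above 0.02 m).
It also fails if it takes over 136 s, if anything falls off the work surface, if the arm or the gripper's body presses on something with over 40 N, if the wrist force passes 120 N, or if a joint passes its speed limit or range.

## Working session

There is one attempt and no reset: what is moved stays moved. The work goes in short steps, Python scripts to look and compute and a tool call to move; the robot and the scene stay as the last step left them, time stands still between calls to the robot, and variables do not carry over. Pictures are saved under pics/ and viewed, and the job is handed in when it is done.

Besides the shell and the picture viewer there is one more tool, called after "Emit:" in YAML: its name, and indented under it one key for each argument. play_rows: Moves the arm, as the interface text tells. Its arguments: {"type":"object","properties":{"targets":{"type":"array","items":{"type":"array","items":{"type":"number"}}},"grip_force":{"type":"number"}},"required":["targets"]}

```bash
ls; mkdir -p pics
python3 - <<'E'
from station import *
import cv2, numpy as np
print(get_state())
for n in ["scene","top","wrist"]:
    p=camera_params(n); print(n,{k:np.round(np.array(v),4).tolist() if not isinstance(v,str) else v for k,v in p.items()})
    s=get_state()
    im,d=grab_frame(n)
    cv2.imwrite(f"pics/{n}0.png",im); np.save(f"{n}0.npy",d)
E
```

```text
pics
{'t': 0.0, 'q': array([-1.05389529e+00,  3.59383852e-01,  1.10608631e-02, -3.60952015e-04,
       -1.22407893e+00, -2.88076231e-01]), 'qd': array([-0.00068952, -0.0017186 ,  0.00093918, -0.00023829, -0.00063661,
        0.00093704]), 'joint_efforts': array([ 8.14086507e-04, -5.82710409e+01,  2.93052667e+01,  6.99704647e+00,
        6.83742706e-03, -1.62142242e-04]), 'eef_pos': array([ 0.15297129, -0.65695939,  0.23662355]), 'ee_rot': array([ 3.13995682e+00, -1.30872377e-04, -2.91289067e+00]), 'force': array([-0.53914954, -0.55064166, -0.04355889]), 'moment': array([-0.07716648,  0.03995217, -0.0210418 ]), 'width': 0.08757658451192325}
scene {'camera_matrix': [[388.5728, 0.0, 318.8031], [0.0, 388.5728, 200.0394], [0.0, 0.0, 1.0]], 'extrinsics': [[0.5632, -0.8263, -0.0024, -0.2817], [0.5447, 0.3691, 0.753, -0.2372], [-0.6213, -0.4254, 0.658, -1.0], [0.0, 0.0, 0.0, 1.0]]}
top {'camera_matrix': [[398.6823, 0.0, 326.1613], [0.0, 398.6823, 199.4575], [0.0, 0.0, 1.0]], 'extrinsics': [[-0.0156, -0.9998, 0.0138, -0.0595], [0.9886, -0.0133, 0.1498, -0.3745], [-0.1496, 0.016, 0.9886, -1.2449], [0.0, 0.0, 0.0, 1.0]]}
wrist {'camera_matrix': [[309.7069, 0.0, 319.1953], [0.0, 309.7069, 200.7056], [0.0, 0.0, 1.0]], 'hand_eye': [[-0.0004, 0.9517, 0.3071, 0.084], [1.0, 0.0008, -0.0012, 0.0012], [-0.0014, 0.3071, -0.9517, -0.1477], [0.0, 0.0, 0.0, 1.0]]}
```

View pics/scene0.png

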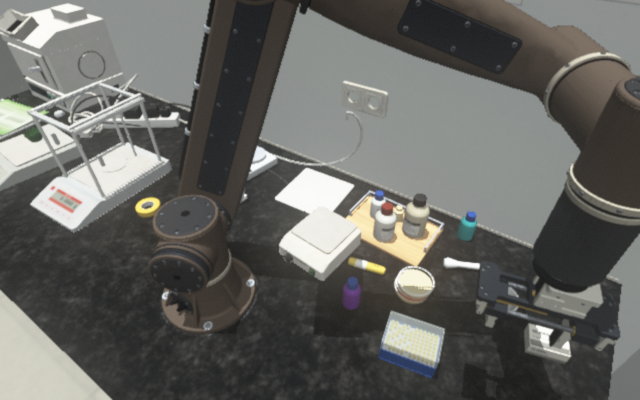

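View pics/top0.png

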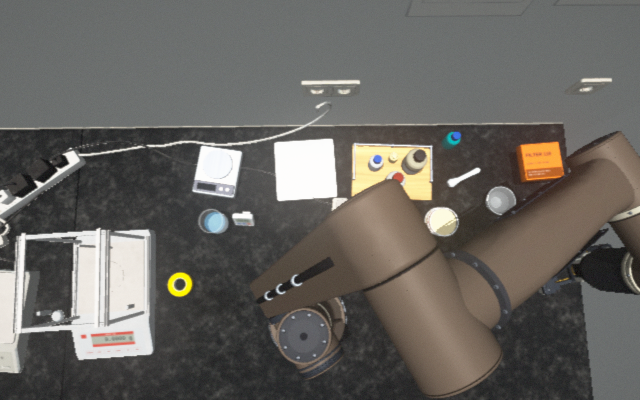

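View pics/wrist0.png

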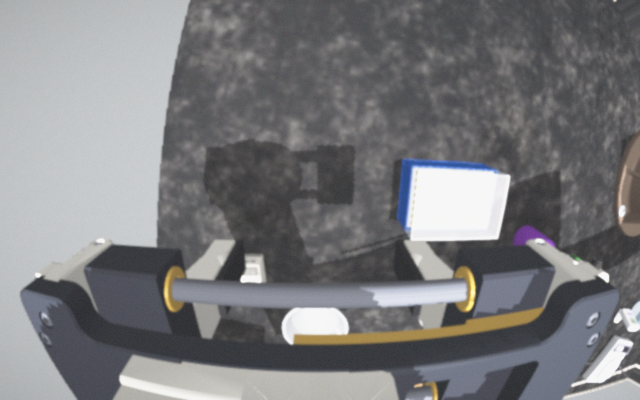

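```bash
cat > h.py <<'E'
from station import *
import cv2, numpy as np
from scipy.spatial.transform import Rotation as R
def par(n):
    p=camera_params(n); return np.array(p["camera_matrix"]),np.array(p.get("extrinsics",np.eye(4)))
def px2w(n,u,v,z=None,d=None):
    K,E=par(n); r=np.array([(u-K[0,2])/K[0,0],-(v-K[1,2])/K[1,1],-1.]); Rm,t=E[:3,:3],E[:3,3]
    c=-Rm.T@t; w=Rm.T@r
    s=d if d is not None else (z-c[2])/w[2]
    return c+s*w
def w2px(n,P):
    K,E=par(n); c=np.atleast_2d(P)@E[:3,:3].T+E[:3,3]
    return np.stack([K[0,2]+K[0,0]*c[:,0]/-c[:,2],K[1,2]-K[1,1]*c[:,1]/-c[:,2]],1)
def cloud(n,d):
    K,E=par(n); v,u=np.mgrid[0:400,0:640]
    c=np.stack([(u-K[0,2])/K[0,0]*d,-(v-K[1,2])/K[1,1]*d,-d],-1)
    return (c-E[:3,3])@E[:3,:3]
def wrist2w(u,v,z,s):
    p=camera_params("wrist");K=np.array(p["camera_matrix"]);H=np.array(p["hand_eye"])
    a,b=(u-K[0,2]),(v-K[1,2]); r=np.hypot(a,b); th=r/K[0,0]
    ray=np.array([np.sin(th)*a/r,-np.sin(th)*b/r,-np.cos(th)])
    T=R.from_euler('xyz',s["ee_rot"]).as_matrix()
    c=T@H[:3,3]+s["eef_pos"]; w=T@(H[:3,:3]@ray)
    return c+(z-c[2])/w[2]*w
def w2wrist(P,s):
    p=camera_params("wrist");K=np.array(p["camera_matrix"]);H=np.array(p["hand_eye"])
    T=R.from_euler('xyz',s["ee_rot"]).as_matrix()
    t=(np.atleast_2d(P)-s["eef_pos"])@T; c=(t-H[:3,3])@H[:3,:3]
    th=np.arctan2(np.hypot(c[:,0],c[:,1]),-c[:,2]); h=np.hypot(c[:,0],c[:,1])
    return np.stack([K[0,2]+K[0,0]*th*c[:,0]/h,K[1,2]-K[0,0]*th*c[:,1]/h],1)
def crop(im,x0,x1,y0,y1,k,name):
    cv2.imwrite("pics/"+name,cv2.resize(im[y0:y1,x0:x1],None,fx=k,fy=k,interpolation=cv2.INTER_CUBIC))
E
python3 - <<'E'
from h import *
t=cv2.imread("pics/top0.png"); s=cv2.imread("pics/scene0.png")
crop(t,180,470,120,220,2.75,"tc0.png"); crop(s,270,490,150,320,3.5,"sc0.png")
crop(t,340,480,120,220,5.5,"tc0b.png")
E
```

```text
(no output)
```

View pics/tc0.png

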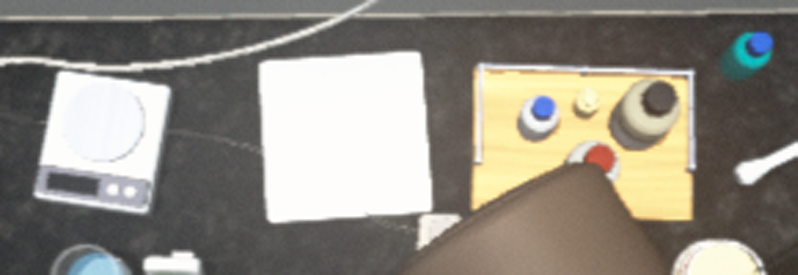

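View pics/sc0.png

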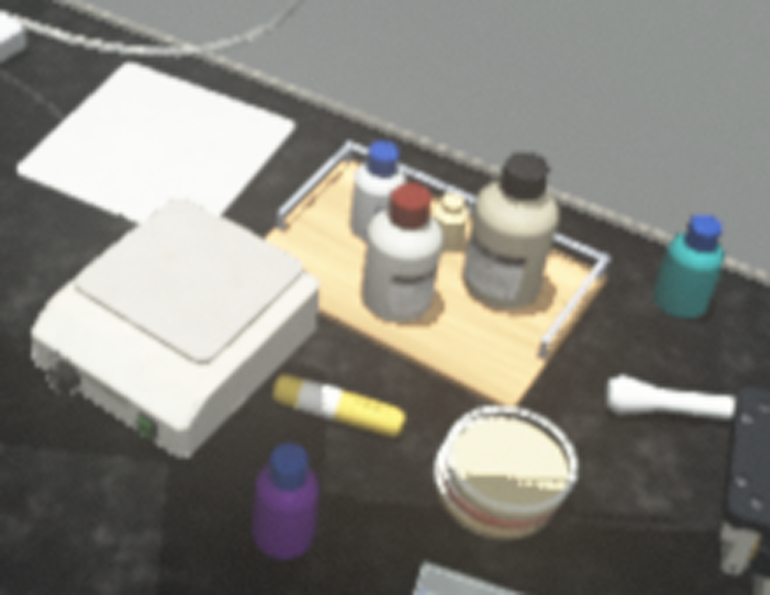

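View pics/tc0b.png

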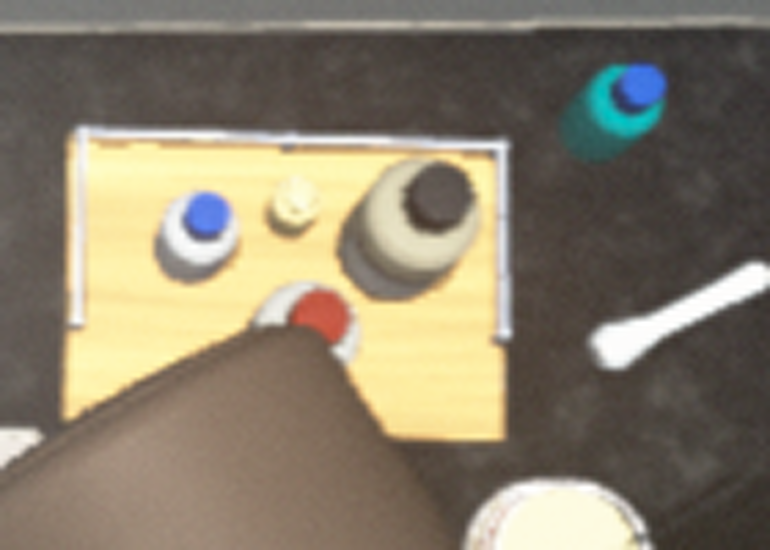

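Run:
```python
from h import *
def b(x,y,z,n): 
    print(n,np.round(px2w("top",(x+.5)/5.5-.5+340,(y+.5)/5.5-.5+120,z),4))
def a(x,y,z,n):
    print(n,np.round(px2w("top",(x+.5)/2.75-.5+180,(y+.5)/2.75-.5+120,z),4))
b(207,215,.102,"small");b(296,203,.06,"weight");b(440,195,.145,"oil");b(321,319,.128,"salt")
b(505,440,.01,"FR");b(62,420,.01,"FL");b(80,130,.043,"BLrail");b(507,147,.043,"BRrail")
a(105,121,.046,"pan")
for p in [(259,62),(419,53),(432,211),(268,221)]: a(*p,.008,"plate")
for p in [(57,72),(171,88),(151,213),(36,197)]: a(*p,.034,"bal")
d=np.load("top0.npy");C=cloud("top",d)
for n,(u,v) in dict(small=(377,159),weight=(394,157),oil=(420,155),salt=(398,178),pan=(218,164),plate=(305,170),board=(412,195),table=(340,140),tealcap=(456,135),beaker=(209,221),timer=(243,219)).items(): print(n,np.round(C[v,u],3))
```

```text
small [ 0.4866 -0.222   0.102 ]
weight [ 0.5038 -0.28    0.06  ]
oil [ 0.4851 -0.3416  0.145 ]
salt [ 0.4214 -0.2779  0.128 ]
FR [ 0.3713 -0.4076  0.01  ]
FL [ 0.3868 -0.1457  0.01  ]
BLrail [ 0.5539 -0.1579  0.043 ]
BRrail [ 0.5406 -0.4091  0.043 ]
pan [0.4907 0.2781 0.046 ]
plate [0.5708 0.105  0.008 ]
plate [ 0.5798 -0.088   0.008 ]
plate [ 0.3863 -0.0999  0.008 ]
plate [0.3769 0.0936 0.008 ]
bal [0.5534 0.3389 0.034 ]
bal [0.5325 0.205  0.034 ]
bal [0.3841 0.2256 0.034 ]
bal [0.4046 0.3584 0.034 ]
small [ 0.486 -0.221  0.101]
weight [ 0.503 -0.283  0.056]
oil [ 0.485 -0.342  0.147]
salt [ 0.42  -0.278  0.129]
pan [0.491 0.279 0.042]
plate [0.476 0.003 0.006]
board [ 0.387 -0.345  0.009]
table [ 0.578 -0.115  0.001]
tealcap [ 0.563 -0.473  0.09 ]
beaker [0.308 0.301 0.046]
timer [0.311 0.193 0.06 ]
```

Run:
```python
from h import *
C=cloud("top",np.load("top0.npy"))
for u in (220,300,390,430): print([np.round(C[v,u],3).tolist() for v in (60,100,120,125,129,133)])
S=cloud("scene",np.load("scene0.npy"))
for n,(u,v) in dict(black=(420,198),red=(387,209),blue=(379,194),knob=(399,207)).items(): print(n,np.round(S[v,u],3))
print(np.round(w2px("scene",[[.485,-.342,.145],[.421,-.278,.128],[.486,-.222,.102],[.504,-.281,.06]]),1))
c=np.array([.4785,.0027]);a=.047
for y in (.065,-.003,-.07): print(c+[-np.sin(a)*y,np.cos(a)*y])
```

```text
[[0.63, 0.175, 0.447], [0.631, 0.232, 0.219], [0.63, 0.271, 0.06], [0.631, 0.283, 0.011], [0.621, 0.286, -0.001], [0.607, 0.286, -0.001]]
[[0.63, -0.004, 0.444], [0.631, 0.008, 0.214], [0.632, 0.016, 0.048], [0.628, 0.018, 0.012], [0.605, 0.017, 0.038], [0.602, 0.018, 0.006]]
[[0.632, -0.209, 0.438], [0.63, -0.248, 0.21], [0.63, -0.277, 0.046], [0.627, -0.284, 0.004], [0.613, -0.283, 0.004], [0.602, -0.284, -0.002]]
[[0.631, -0.301, 0.438], [0.631, -0.364, 0.206], [0.183, -0.045, 1.288], [0.627, -0.42, -0.0], [0.613, -0.419, 0.001], [0.599, -0.418, 0.002]]
black [ 0.481 -0.346  0.144]
red [ 0.41  -0.285  0.126]
blue [ 0.484 -0.225  0.099]
knob [ 0.511 -0.283  0.056]
[[419.1 196.4]
 [386.6 205.2]
 [378.5 192.4]
 [397.6 207.2]]
[0.47544612 0.06762822]
[ 4.78640948e-01 -2.96687110e-04]
[ 0.48178879 -0.0672227 ]
```

Emit:
play_rows:
  targets:
    - [0,0,0.168,0.035,0.036,0,1]
    - [0,0,0.168,0.035,0.036,0,1]
    - [0,0,0.168,0.035,0.036,0,1]
    - [0,0,0.168,0.035,0.036,0,1]
    - [0,0,0.168,0.035,0.036,0,1]
    - [0,0,0.168,0.035,0.036,0,1]
    - [0,0,0.168,0.035,0.036,0,1]
    - [0,0,0.168,0.035,0.036,0,1]
    - [0,0,0,0.02,0.0,0,1]
  grip_force: 40

```text
t: 1.27
eef_pos: [0.4584, -0.3586, 0.234]
ee_rot: [3.137, 0.0, -1.527]
force: [0.8, 0.2, 0.5]
width: 0.0876
```

```bash
cat > look.py <<'E'
from h import *
import sys
n=sys.argv[1]; tag=sys.argv[2]
s=get_state(); im,d=grab_frame(n); cv2.imwrite(f"pics/{n}_{tag}.png",im); np.save(f"{n}_{tag}.npy",d)
import pickle; pickle.dump(s,open(f"{n}_{tag}.pkl","wb"))
print(round(s["t"],2),np.round(s["eef_pos"],4),np.round(s["ee_rot"],4),np.round(s["q"],2),np.round(s["force"],1),s["width"])
E
python3 look.py wrist 1; python3 look.py top 1; python3 look.py scene 1
```

```text
1.27 [ 0.4584 -0.3586  0.234 ] [ 3.1368  0.     -1.5273] [-0.33  0.21 -0.2   0.   -1.16  0.37] [0.8 0.2 0.5] 0.08757242795862318
1.32 [ 0.4603 -0.3597  0.2337] [ 3.1370e+00 -7.0000e-04 -1.5293e+00] [-0.33  0.21 -0.2   0.   -1.16  0.37] [ 2.4 -1.7  1.9] 0.0874233065317578
1.38 [ 0.4587 -0.3603  0.2335] [ 3.1362e+00 -3.0000e-04 -1.5311e+00] [-0.33  0.21 -0.2   0.   -1.16  0.37] [0.2 0.5 0.2] 0.08762565780950657
```

View pics/wrist_1.png

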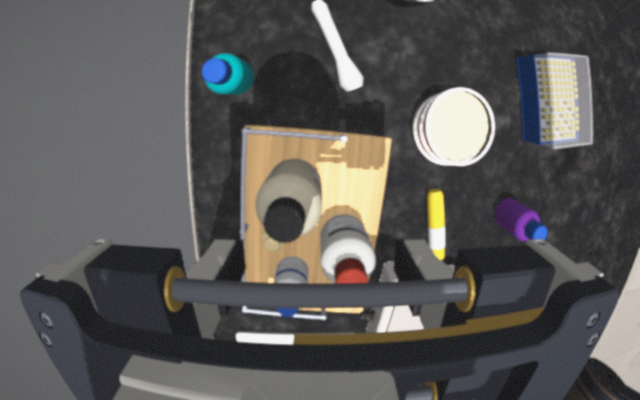

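View pics/scene_1.png

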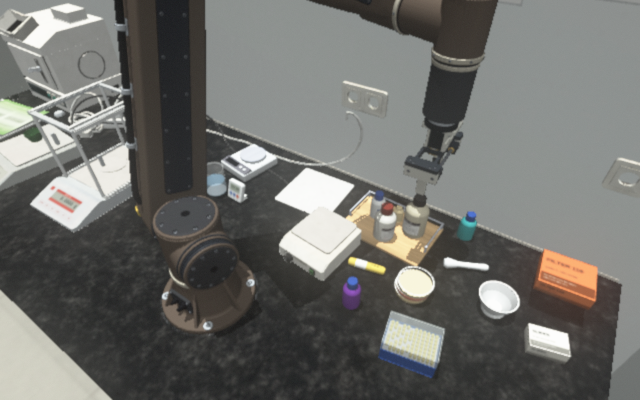

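View pics/top_1.png

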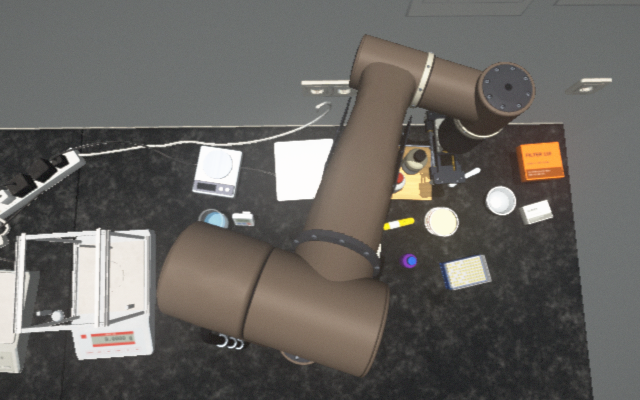

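Run:
```python
from h import *
import pickle
s=pickle.load(open("wrist_1.pkl","rb"))
print(np.round(w2wrist([[.485,-.342,.145],[.421,-.278,.128],[.486,-.222,.102],[.504,-.281,.06],[.485,-.342,.01]],s),1))
print("cap",np.round(wrist2w(285,218,.145,s),4))
T=cloud("top",np.load("top_1.npy"))
for u,v in ((365,50),(375,70),(420,65),(505,90),(500,70),(480,120),(440,150),(400,110)): print(u,v,np.round(T[v,u],3))
m=T[20:200,340:560]; m=m[(m[...,2]>.3)&(m[...,2]<1.2)]; print("maxx arm z>.3",m[:,0].max())
m=T[20:130,290:370]; sel=(m[...,0]<.62)&(m[...,2]>.1)&(m[...,2]<.6);print(np.round(m[sel].min(0),3) if sel.any() else None)
im=cv2.imread("pics/wrist_1.png"); crop(im,200,400,110,310,3.7,"wc1.png")
```

```text
[[285.1 225.1]
 [353.1 281.4]
 [288.4 308.2]
 [275.8 244.8]
 [295.9 183.4]]
cap [ 0.4851 -0.3483  0.145 ]
365 50 [ 0.539 -0.126  0.649]
375 70 [ 0.498 -0.141  0.657]
420 65 [ 0.511 -0.219  0.649]
505 90 [ 0.456 -0.354  0.666]
500 70 [ 0.492 -0.349  0.665]
480 120 [ 0.424 -0.331  0.613]
440 150 [ 0.444 -0.34   0.346]
400 110 [ 0.413 -0.172  0.694]
maxx arm z>.3 0.6332724358058962
[ 0.494 -0.146  0.198]
```

View pics/wc1.png

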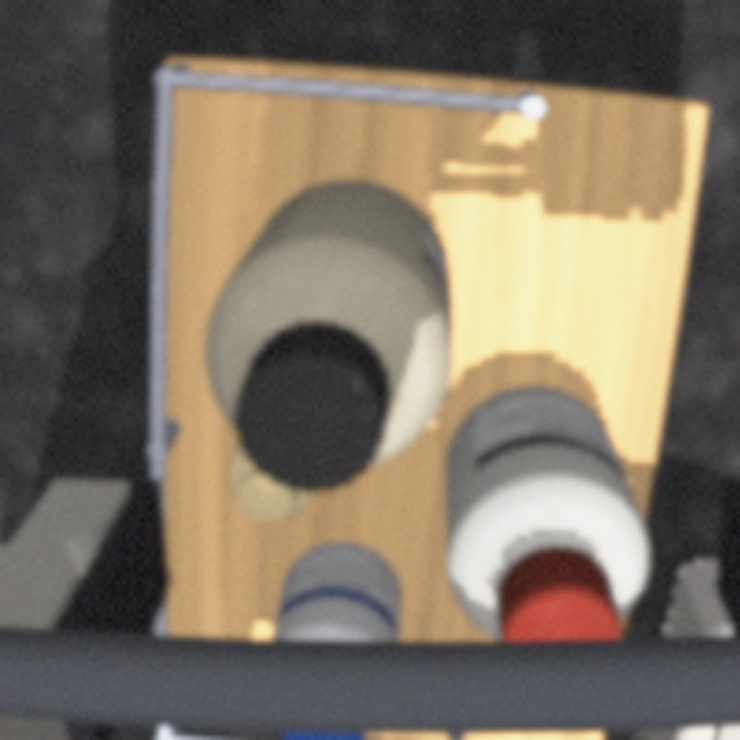

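Emit:
play_rows:
  targets:
    - [0,0,-0.04,0.026,0.016,0,1]
    - [0,0,0,0,0,-0.03,1]
    - [0,0,0,0,0,-0.035,1]
    - [0,0,0,0,0,-0.02,1]
    - [0,0,0,0,0,0,1]

```text
t: 2.05
eef_pos: [0.4796, -0.3489, 0.1457]
ee_rot: [3.134, 0.0, -1.587]
force: [-0.5, -0.1, -0.6]
width: 0.0874
```

Emit:
play_rows:
  targets:
    - [0,-0.008,0.012,0.005,0.005,0,1]
    - [0,0,0,0,0,0,1]
    - [0,0,0,0,0,-0.025,1]
    - [0,0,0,0,0,-0.02,1]
    - [0,0,0,0,0,0,1]

```text
t: 2.68
eef_pos: [0.4869, -0.3458, 0.1052]
ee_rot: [-3.133, -0.003, -1.576]
force: [-0.6, 0.0, 0.4]
width: 0.088
```

```bash
python3 look.py wrist 2; python3 look.py scene 2
python3 - <<'E'
from h import *
im=cv2.imread("pics/scene_2.png"); crop(im,330,490,120,270,4.5,"sc2.png")
E
```

```text
2.67 [ 0.4869 -0.3458  0.1052] [-3.133e+00 -2.900e-03 -1.576e+00] [-0.29  0.34 -0.34  0.   -0.88  0.28] [-0.6  0.   0.4] 0.08797378052168765
2.73 [ 0.4875 -0.3462  0.1062] [-3.1316 -0.0037 -1.5757] [-0.29  0.34 -0.34  0.   -0.88  0.28] [-0.7 -0.5  0.9] 0.0872986522598661
```

View pics/wrist_2.png

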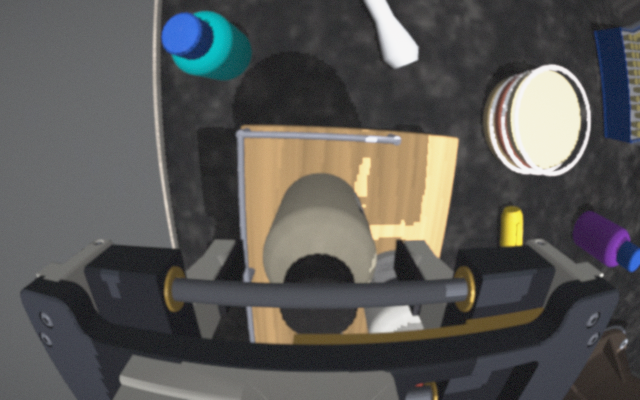

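View pics/sc2.png

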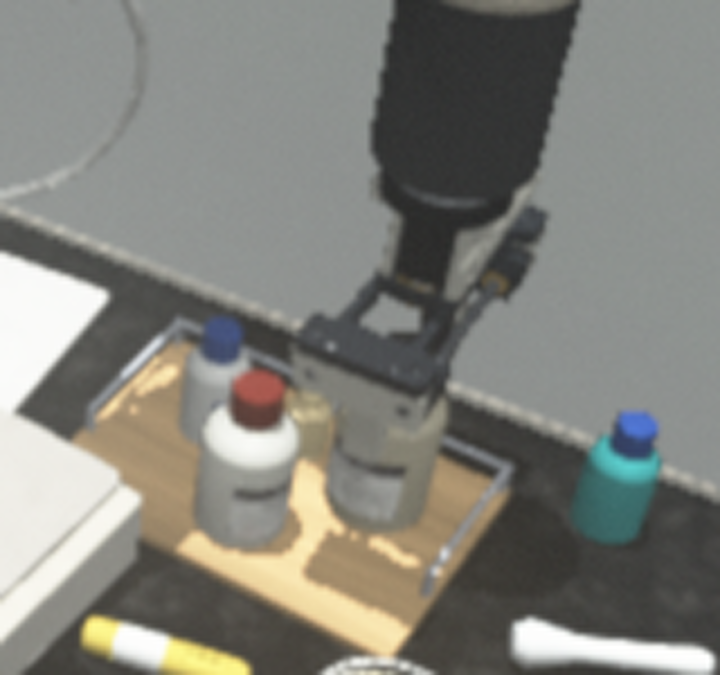

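Emit:
play_rows:
  targets:
    - [0,0.006,0,-0.001,0.001,-0.009,1]
    - [0,0,0,0,0,0,0.6]
    - [0,0,0,0,0,0,0.6]
    - [0,0,0,0,0,0,0.6]
    - [0,0,0,0,0,0,0.6]
    - [0,0,0,0,0,0,0.6]
  grip_force: 45

```text
t: 3.52
eef_pos: [0.4878, -0.3456, 0.0995]
ee_rot: [-3.134, -0.005, -1.575]
force: [0.0, -0.0, -0.9]
width: 0.0644
```

Emit:
play_rows:
  targets:
    - [0,0,0,0,0,0,0.5]
    - [0,0,0,0,0,0,0.5]
    - [0,0,0,0,0,0.02,0.5]
    - [0,0,0,0,0,0.02,0.5]
    - [0,0,0,0,0,0,0.5]

```text
t: 4.15
eef_pos: [0.4861, -0.3445, 0.1379]
ee_rot: [-3.138, -0.003, -1.576]
force: [-0.1, -0.7, -4.5]
width: 0.0644
```

```bash
python3 look.py wrist 3; python3 look.py scene 3
python3 - <<'E'
from h import *
im=cv2.imread("pics/scene_3.png"); crop(im,330,490,120,270,4.5,"sc3.png")
E
```

```text
4.15 [ 0.4861 -0.3445  0.1379] [-3.1382e+00 -2.5000e-03 -1.5765e+00] [-0.29  0.31 -0.3   0.   -0.95  0.28] [-0.1 -0.7 -4.5] 0.06444647602261254
4.2 [ 0.4853 -0.3442  0.1368] [-3.1399e+00 -1.6000e-03 -1.5768e+00] [-0.29  0.31 -0.31  0.   -0.95  0.28] [-0.2  0.5 -4.8] 0.06428659944468111
```

View pics/sc3.png

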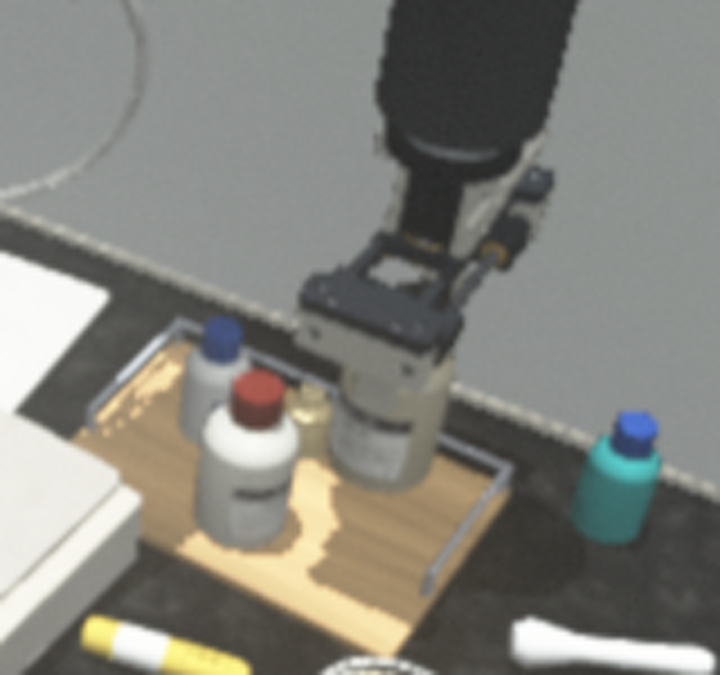

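Emit:
play_rows:
  targets:
    - [0,0,0,0,0,0.04,0.5]
    - [0,0,0,0,0,0.05,0.5]
    - [0,0,0,0,0.02,0.03,0.5]
    - [0,0,0,-0.005,0.04,0,0.5]
    - [0,0,0,-0.005,0.05,0,0.5]
    - [0,0,0,-0.005,0.055,0,0.5]
    - [0,0,0,-0.005,0.055,0,0.5]
    - [0,0,0,-0.005,0.055,0,0.5]
    - [0,0,0,0,0.055,0,0.5]
    - [0,0,0,0,0.04,0,0.5]
    - [0,0,0,0,0.025,0,0.5]
    - [0,0,0,0,0,0,0.5]

```text
t: 5.75
eef_pos: [0.4502, 0.0643, 0.2426]
ee_rot: [3.12, 0.004, -1.581]
force: [-0.6, -0.6, -4.9]
width: 0.0647
```

Emit:
play_rows:
  targets:
    - [0,-0.018,0.01,0.012,0.003,0,0.5]
    - [0,0,0,0,0,-0.04,0.5]
    - [0,0,0,0,0,-0.045,0.5]
    - [0,0,0,0,0,-0.03,0.5]
    - [0,0,0,0,0,0,0.5]

```text
t: 6.38
eef_pos: [0.4647, 0.0646, 0.1233]
ee_rot: [-3.141, 0.004, -1.572]
force: [-0.4, 0.8, -3.6]
width: 0.0645
```

Emit:
play_rows:
  targets:
    - [0,0,0,0,0,-0.015,0.5]
    - [0,0,0,0,0,-0.005,0.5]
    - [0,0,0,0,0,-0.003,0.5]
    - [0,0,0,0,0,0,0.5]

```text
t: 6.88
eef_pos: [0.4686, 0.0644, 0.1037]
ee_rot: [-3.135, 0.005, -1.572]
force: [0.4, 0.5, -4.3]
width: 0.0647
```

Emit:
play_rows:
  targets:
    - [0,0.004,0,-0.002,0,-0.004,0.5]
    - [0,0,0,-0.001,0,-0.003,0.5]
    - [0,0,0,0,0,0,0.5]

```text
t: 7.25
eef_pos: [0.466, 0.0648, 0.0975]
ee_rot: [-3.137, 0.006, -1.571]
force: [0.1, -0.6, -5.1]
width: 0.0646
```

Emit:
play_rows:
  targets:
    - [0,0.003,0,0,0,-0.002,0.5]
    - [0,0,0,0,0,-0.001,0.5]
    - [0,0,0,0,0,0,0.5]

```text
t: 7.62
eef_pos: [0.4665, 0.0654, 0.0975]
ee_rot: [-3.139, 0.006, -1.57]
force: [-0.2, -0.5, -3.8]
width: 0.0648
```

```bash
python3 look.py scene 4
python3 - <<'E'
from h import *
im=cv2.imread("pics/scene_4.png"); crop(im,260,420,100,250,4.5,"sc4.png")
E
```

```text
7.62 [0.4665 0.0654 0.0975] [-3.1391  0.0065 -1.5699] [ 0.56  0.17 -0.61 -0.01 -0.78 -0.55] [-0.2 -0.5 -3.8] 0.06484560614526919
```

View pics/sc4.png

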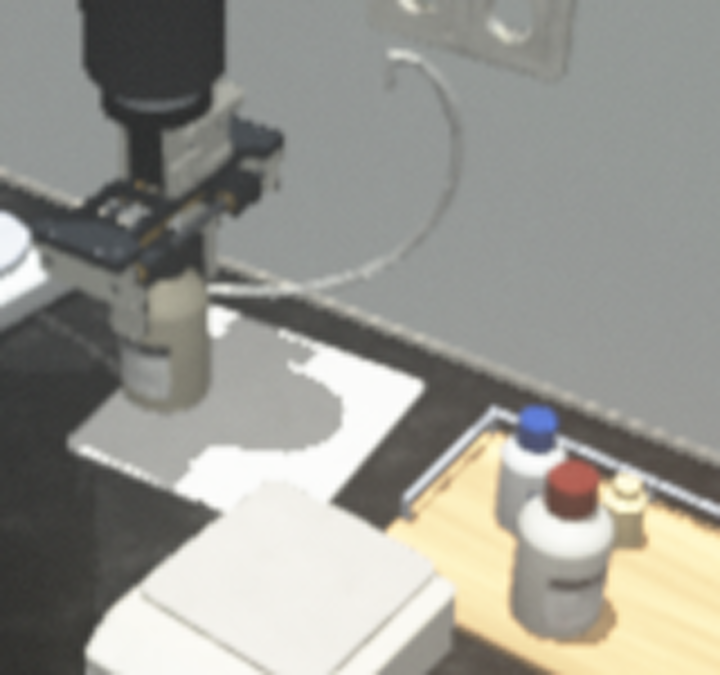

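Emit:
play_rows:
  targets:
    - [0,0,0,0,0,-0.004,0.5]
    - [0,0,0,0,0,-0.002,0.5]

```text
t: 7.92
eef_pos: [0.4668, 0.066, 0.0966]
ee_rot: [-3.138, 0.006, -1.568]
force: [-9.9, 1.3, 16.8]
width: 0.0646
```

Emit:
play_rows:
  targets:
    - [0,0,0,0,0,0.001,1]
    - [0,0,0,0,0,0,1]
    - [0,0,0,0,0,0.001,1]
    - [0,0,0,0,0,0.01,1]
    - [0,0,0,0,0,0.03,1]
    - [0,0,0,0,0,0.045,1]
    - [0,0,0,0,0,0.045,1]

```text
t: 8.8
eef_pos: [0.4662, 0.0652, 0.2312]
ee_rot: [3.141, 0.003, -1.567]
force: [0.5, 0.9, -0.5]
width: 0.0875
```

```bash
python3 look.py scene 5
python3 - <<'E'
from h import *
im=cv2.imread("pics/scene_5.png"); crop(im,260,420,100,250,4.5,"sc5.png")
S=cloud("scene",np.load("scene_5.npy"))
E
```

```text
8.8 [0.4662 0.0652 0.2312] [ 3.1413  0.0032 -1.5672] [ 0.56  0.02 -0.43 -0.   -1.12 -0.55] [ 0.5  0.9 -0.5] 0.08745881506203566
```

View pics/sc5.png

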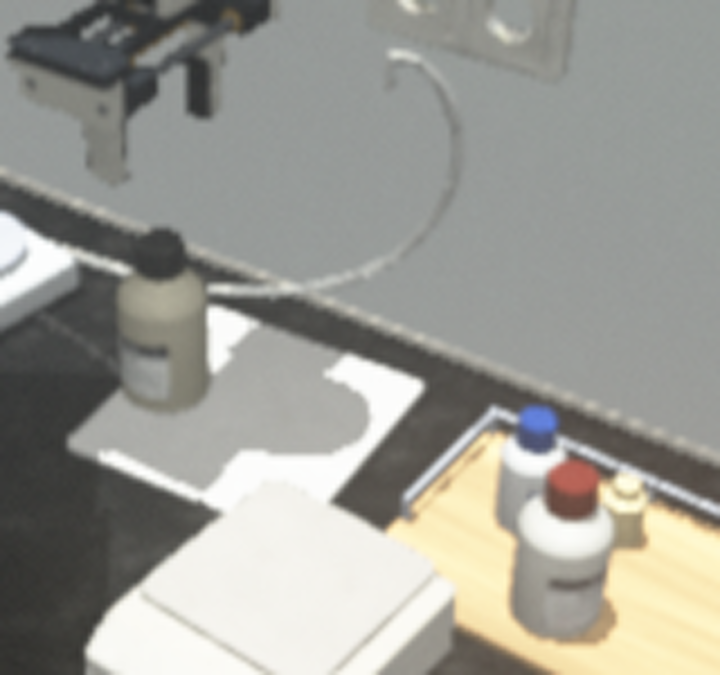

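Emit:
play_rows:
  targets:
    - [0,0,0,-0.007,-0.05,0,1]
    - [0,0,0,-0.007,-0.055,0,1]
    - [0,0,0,-0.007,-0.06,0,1]
    - [0,0,0,-0.007,-0.06,0,1]
    - [0,0,0,-0.007,-0.06,0,1]
    - [0,0,0,-0.007,-0.04,0,1]
    - [0,0,0,0,-0.02,0,1]
    - [0,0,0,0,0,0,1]

```text
t: 9.85
eef_pos: [0.4263, -0.2892, 0.2439]
ee_rot: [-3.123, 0.006, -1.563]
force: [-0.3, -0.1, 0.0]
width: 0.0874
```

```bash
python3 look.py wrist 6
python3 - <<'E'
from h import *
import pickle
s=pickle.load(open("wrist_6.pkl","rb"))
print(np.round(w2wrist([[.421,-.278,.128],[.486,-.222,.102],[.504,-.281,.06]],s),1))
crop(cv2.imread("pics/wrist_6.png"),200,440,110,310,3,"wc6.png")
E
```

```text
9.85 [ 0.4263 -0.2892  0.2439] [-3.1226  0.0062 -1.5628] [-0.22  0.08 -0.33 -0.01 -1.14  0.24] [-0.3 -0.1  0. ] 0.08740176255997964
[[326.7 208.8]
 [264.4 249.1]
 [252.9 184.8]]
```

View pics/wc6.png

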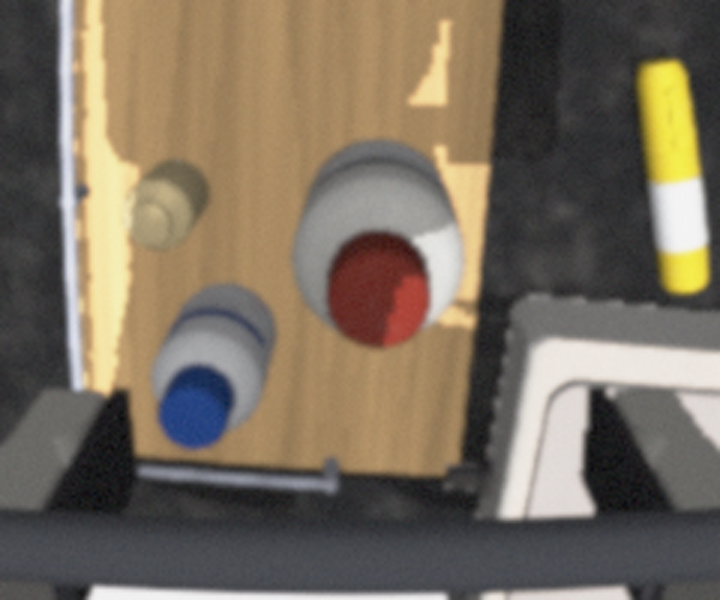

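Run:
```python
from h import *
import pickle
s=pickle.load(open("wrist_6.pkl","rb"))
for z in (.06,.09,.12): print(z,wrist2w(375,209,z,s)[:2],wrist2w(385,224,z,s)[:2])
S=cloud("scene",np.load("scene_5.npy"))
for u,v in ((320,235),(300,230),(345,235),(325,215),(355,240),(315,258)): print(np.round(S[v,u],3))
```

```text
0.06 [ 0.36494587 -0.25386587] [ 0.35168367 -0.2353234 ]
0.09 [ 0.37027154 -0.26464339] [ 0.35821122 -0.24778132]
0.12 [ 0.3755972  -0.27542091] [ 0.36473876 -0.26023924]
[ 0.267 -0.163  0.077]
[ 0.252 -0.108  0.077]
[ 0.303 -0.22   0.079]
[ 0.339 -0.131  0.077]
[ 0.328 -0.238  0.048]
[ 0.206 -0.189  0.058]
```

Emit:
play_rows:
  targets:
    - [0,0.017,-0.008,-0.005,0.011,0,0.82]
    - [0,0,0,0,0,-0.03,0.82]
    - [0,0,0,0,0,-0.03,0.82]
    - [0,0,0,0,0,-0.02,0.82]
    - [0,0,0,0,0,0,0.82]

```text
t: 10.52
eef_pos: [0.4212, -0.2708, 0.1639]
ee_rot: [-3.14, 0.006, -1.566]
force: [0.3, 0.2, 0.5]
width: 0.0717
```

Emit:
play_rows:
  targets:
    - [0,0,0,0,-0.007,0,0.82]
    - [0,0,0,0,0,0,0.82]
    - [0,0,0,0,0,-0.03,0.82]
    - [0,0,0,0,0,-0.015,0.82]
    - [0,0,0,0,0,0,0.82]

```text
t: 11.15
eef_pos: [0.4241, -0.2781, 0.1226]
ee_rot: [-3.133, 0.003, -1.564]
force: [0.8, -0.7, 0.7]
width: 0.0718
```

```bash
python3 look.py wrist 7;python3 look.py scene 7
python3 - <<'E'
from h import *
import pickle
crop(cv2.imread("pics/scene_7.png"),300,460,120,270,4.5,"sc7.png")
crop(cv2.imread("pics/wrist_7.png"),150,490,150,400,2.3,"wc7.png")
E
```

```text
11.15 [ 0.4241 -0.2781  0.1226] [-3.1332  0.0034 -1.564 ] [-0.2   0.19 -0.51 -0.01 -0.86  0.21] [ 0.8 -0.7  0.7] 0.07182762491470432
11.2 [ 0.4245 -0.2782  0.1232] [-3.1323e+00  3.1000e-03 -1.5639e+00] [-0.2   0.19 -0.51 -0.01 -0.86  0.21] [-0.4  0.6  0.2] 0.07165380008139301
```

View pics/wc7.png

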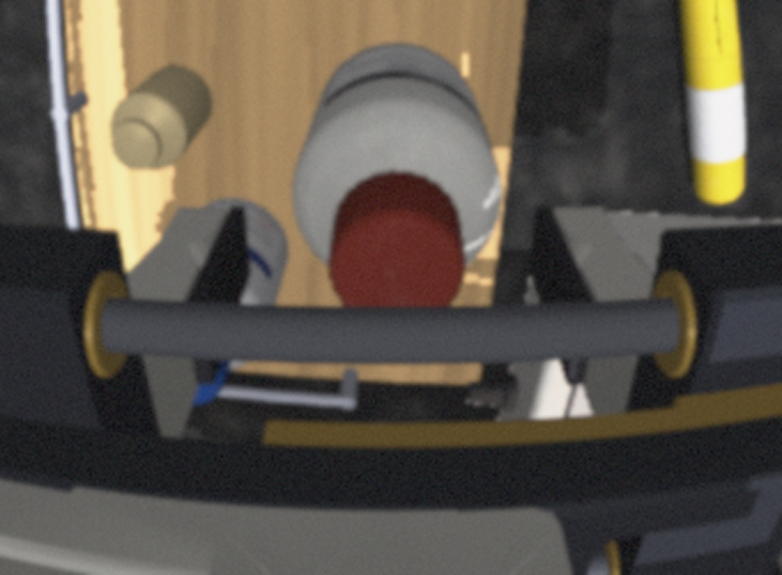

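View pics/sc7.png

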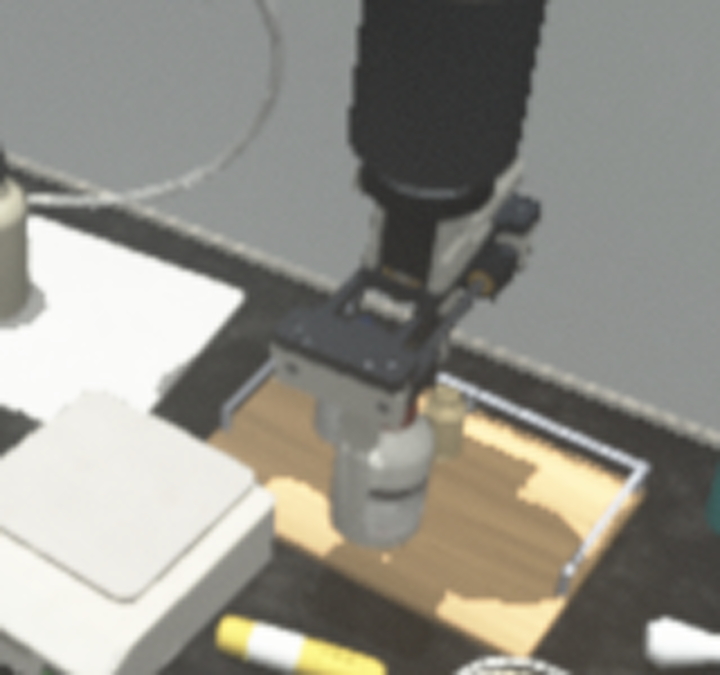

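Emit:
play_rows:
  targets:
    - [0,0.006,0,-0.003,0,-0.015,0.82]
    - [0,0,0,-0.001,0,-0.015,0.82]
    - [0,0,0,-0.001,0,-0.007,0.82]
    - [0,0,0,0,0,0,0.82]

```text
t: 11.75
eef_pos: [0.4201, -0.2785, 0.0858]
ee_rot: [-3.136, 0.002, -1.564]
force: [-0.4, -0.3, -0.2]
width: 0.0717
```

Emit:
play_rows:
  targets:
    - [0,0.004,0,0.001,0,-0.003,0.82]
    - [0,0,0,0,0,0,0.5]
    - [0,0,0,0,0,0,0.5]
    - [0,0,0,0,0,0,0.5]
    - [0,0,0,0,0,0,0.5]
    - [0,0,0,0,0,0,0.5]

```text
t: 12.5
eef_pos: [0.4221, -0.2787, 0.0836]
ee_rot: [-3.138, 0.002, -1.564]
force: [0.2, 0.3, -1.7]
width: 0.0586
```

Emit:
play_rows:
  targets:
    - [0,0,0,0,0,0.03,0.5]
    - [0,0,0,0,0,0.05,0.5]
    - [0,0,0,0,0,0.05,0.5]
    - [0,0,0,0.008,0.04,0.01,0.5]
    - [0,0,0,0.008,0.05,0,0.5]
    - [0,0,0,0.008,0.05,0,0.5]
    - [0,0,0,0.008,0.05,0,0.5]
    - [0,0,0,0.008,0.04,0,0.5]
    - [0,0,0,0,0.025,0,0.5]
    - [0,0,0,0,0,0,0.5]
    - [0,0,0,0,0,0,0.5]

```text
t: 13.88
eef_pos: [0.4566, -0.0151, 0.2249]
ee_rot: [3.137, 0.006, -1.567]
force: [0.6, -0.6, -3.7]
width: 0.0588
```

Emit:
play_rows:
  targets:
    - [0,-0.003,0,0.006,0.011,0,0.5]
    - [0,0,0,0,0,-0.04,0.5]
    - [0,0,0,0,0,-0.045,0.5]
    - [0,0,0,0,0,-0.03,0.5]
    - [0,0,0,0,0,0,0.5]

```text
t: 14.5
eef_pos: [0.4648, -0.0048, 0.1079]
ee_rot: [-3.139, 0.007, -1.572]
force: [0.5, -0.2, -2.0]
width: 0.0582
```

Emit:
play_rows:
  targets:
    - [0,0,0,0,0,-0.015,0.5]
    - [0,0,0,-0.001,0,-0.006,0.5]
    - [0,0,0,0,0,-0.003,0.5]
    - [0,0,0,0,0,-0.002,0.5]

```text
t: 15.0
eef_pos: [0.4677, -0.0042, 0.0857]
ee_rot: [-3.133, 0.008, -1.573]
force: [0.3, -0.2, -2.1]
width: 0.0585
```

Emit:
play_rows:
  targets:
    - [0,0.005,0,-0.002,0,-0.003,0.5]
    - [0,0,0,0,0,-0.003,0.5]
    - [0,0,0,0,0,-0.003,0.5]

```text
t: 15.38
eef_pos: [0.4668, -0.0038, 0.0805]
ee_rot: [-3.136, 0.007, -1.571]
force: [-21.0, 4.6, 58.2]
width: 0.0588
```

Emit:
play_rows:
  targets:
    - [0,0,0,0,0,0.001,0.5]
    - [0,0,0,0,0,0,0.88]
    - [0,0,0,0,0,0,0.88]
    - [0,0,0,0,0,0.005,0.88]
    - [0,0,0,0,0,0.02,0.88]
    - [0,0,0,0,0,0.04,0.88]
    - [0,0,0,0,0,0.045,0.88]
    - [0,0,0,0,0,0.03,0.88]

```text
t: 16.38
eef_pos: [0.466, -0.0044, 0.2251]
ee_rot: [-3.139, 0.005, -1.57]
force: [1.0, 0.8, -0.4]
width: 0.0772
```

```bash
python3 look.py scene 8
python3 - <<'E'
from h import *
crop(cv2.imread("pics/scene_8.png"),260,420,100,250,4.5,"sc8.png")
E
```

```text
16.38 [ 0.466  -0.0044  0.2251] [-3.1387  0.0055 -1.5702] [ 0.41  0.02 -0.45 -0.   -1.1  -0.41] [ 1.   0.8 -0.4] 0.07717149895344112
```

View pics/sc8.png

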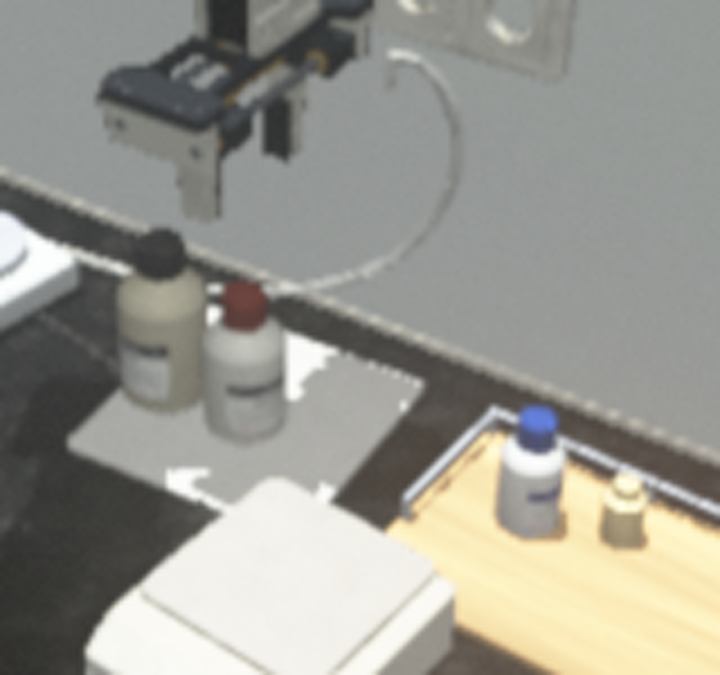

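Emit:
play_rows:
  targets:
    - [0,0,0,0.004,-0.04,0,0.7]
    - [0,0,0,0.005,-0.05,0,0.7]
    - [0,0,0,0.005,-0.05,0,0.7]
    - [0,0,0,0.005,-0.04,0,0.7]
    - [0,0,0,0,-0.025,0,0.7]
    - [0,0,0,0,-0.01,0,0.7]
    - [0,0,0,0,0,0,0.7]

```text
t: 17.3
eef_pos: [0.4876, -0.2252, 0.2307]
ee_rot: [-3.129, 0.007, -1.567]
force: [-0.0, 0.7, 0.0]
width: 0.0618
```

```bash
python3 look.py wrist 9
python3 - <<'E'
from h import *
import pickle
s=pickle.load(open("wrist_9.pkl","rb"))
print(np.round(w2wrist([[.486,-.222,.102],[.504,-.281,.06]],s),1))
crop(cv2.imread("pics/wrist_9.png"),200,440,110,310,3,"wc9.png")
E
```

```text
17.3 [ 0.4876 -0.2252  0.2307] [-3.1294  0.0072 -1.5672] [-0.07  0.13 -0.3  -0.01 -1.12  0.08] [-0.   0.7  0. ] 0.06176291729656015
[[322.  195.8]
 [304.8 128.4]]
```

View pics/wc9.png

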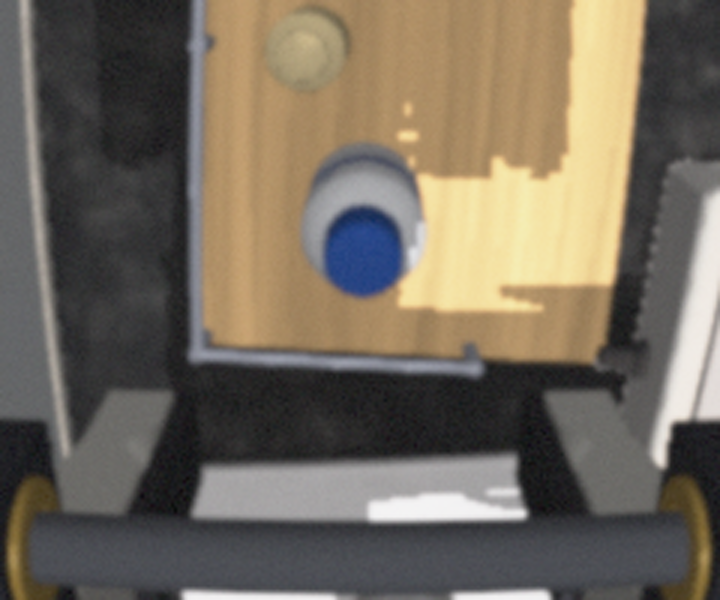

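Emit:
play_rows:
  targets:
    - [0,0.012,-0.004,-0.001,0.002,0,0.7]
    - [0,0,0,0,0,-0.04,0.7]
    - [0,0,0,0,0,-0.04,0.7]
    - [0,0,0,0,0,-0.025,0.7]
    - [0,0,0,0,0,0,0.7]

```text
t: 17.98
eef_pos: [0.4879, -0.2181, 0.1251]
ee_rot: [-3.14, 0.007, -1.565]
force: [0.2, -0.3, 1.0]
width: 0.0613
```

Emit:
play_rows:
  targets:
    - [0,0.0,0,-0.001,-0.005,-0.015,0.7]
    - [0,0,0,0,0,-0.025,0.7]
    - [0,0,0,0,0,-0.012,0.7]
    - [0,0,0,0,0,0,0.7]

```text
t: 18.48
eef_pos: [0.4895, -0.223, 0.0743]
ee_rot: [-3.134, 0.006, -1.563]
force: [0.0, -0.2, -0.6]
width: 0.0614
```

Emit:
play_rows:
  targets:
    - [0,0.006,0,-0.003,0,-0.009,0.7]
    - [0,0,0,-0.001,0,-0.005,0.7]
    - [0,0,0,0,0,0,0.3]
    - [0,0,0,0,0,0,0.3]
    - [0,0,0,0,0,0,0.3]
    - [0,0,0,0,0,0,0.3]
    - [0,0,0,0,0,0,0.3]

```text
t: 19.35
eef_pos: [0.4865, -0.2233, 0.0615]
ee_rot: [-3.137, 0.005, -1.563]
force: [1.1, -0.3, -0.7]
width: 0.0428
```

Emit:
play_rows:
  targets:
    - [0,0,0,0,0,0.03,0.3]
    - [0,0,0,0,0,0.045,0.3]
    - [0,0,0,-0.003,0.02,0.03,0.3]
    - [0,0,0,-0.005,0.035,0,0.3]
    - [0,0,0,-0.005,0.035,0,0.3]
    - [0,0,0,-0.005,0.03,0,0.3]
    - [0,0,0,0,0.02,0,0.3]
    - [0,0,0,0,0,0,0.3]
    - [0,0,0,0,0,0,0.3]

```text
t: 20.48
eef_pos: [0.4667, -0.0795, 0.17]
ee_rot: [-3.137, 0.007, -1.564]
force: [-0.2, 0.2, 0.1]
width: 0.0427
```

Emit:
play_rows:
  targets:
    - [0,0.004,-0.005,-0.001,0.006,0,0.3]
    - [0,0,0,0,0,-0.035,0.3]
    - [0,0,0,0,0,-0.035,0.3]
    - [0,0,0,0,0,-0.02,0.3]
    - [0,0,0,0,0,0,0.3]

```text
t: 21.1
eef_pos: [0.4662, -0.0751, 0.0781]
ee_rot: [-3.14, 0.007, -1.574]
force: [-0.2, 0.2, -0.2]
width: 0.0427
```

Emit:
play_rows:
  targets:
    - [0,0,0,0,0.004,-0.01,0.3]
    - [0,0,0,-0.001,0,-0.004,0.3]
    - [0,0,0,0,0,-0.002,0.3]
    - [0,0,0,0,0,0,0.3]

```text
t: 21.6
eef_pos: [0.4667, -0.0708, 0.0631]
ee_rot: [-3.137, 0.007, -1.575]
force: [-1.5, 0.1, -1.1]
width: 0.0429
```

Emit:
play_rows:
  targets:
    - [0,0,0,0,0,-0.003,0.3]
    - [0,0,0,0,0,-0.001,0.3]
    - [0,0,0,0,0,0,0.3]

```text
t: 21.98
eef_pos: [0.4671, -0.0707, 0.0595]
ee_rot: [-3.136, 0.007, -1.575]
force: [-0.7, 0.2, -0.3]
width: 0.0427
```

Emit:
play_rows:
  targets:
    - [0,0,0,0,0,-0.002,0.3]
    - [0,0,0,0,0,0,0.7]
    - [0,0,0,0,0,0,0.7]
    - [0,0,0,0,0,0.002,0.7]
    - [0,0,0,0,0,0.02,0.7]
    - [0,0,0,0,0,0.045,0.7]
    - [0,0,0,0,0,0.045,0.7]
    - [0,0,0,0,0,0.03,0.7]
    - [0,0,0,0,0,0.0,0.7]

```text
t: 23.1
eef_pos: [0.4667, -0.0711, 0.2051]
ee_rot: [-3.136, 0.006, -1.574]
force: [-0.1, 0.4, 0.4]
width: 0.0617
```

```bash
python3 look.py scene 10
python3 - <<'E'
from h import *
crop(cv2.imread("pics/scene_10.png"),260,420,100,250,4.5,"sc10.png")
E
```

```text
23.1 [ 0.4667 -0.0711  0.2051] [-3.1363  0.0063 -1.5739] [ 0.26  0.04 -0.47 -0.01 -1.05 -0.26] [-0.1  0.4  0.4] 0.061703327773363605
```

View pics/sc10.png

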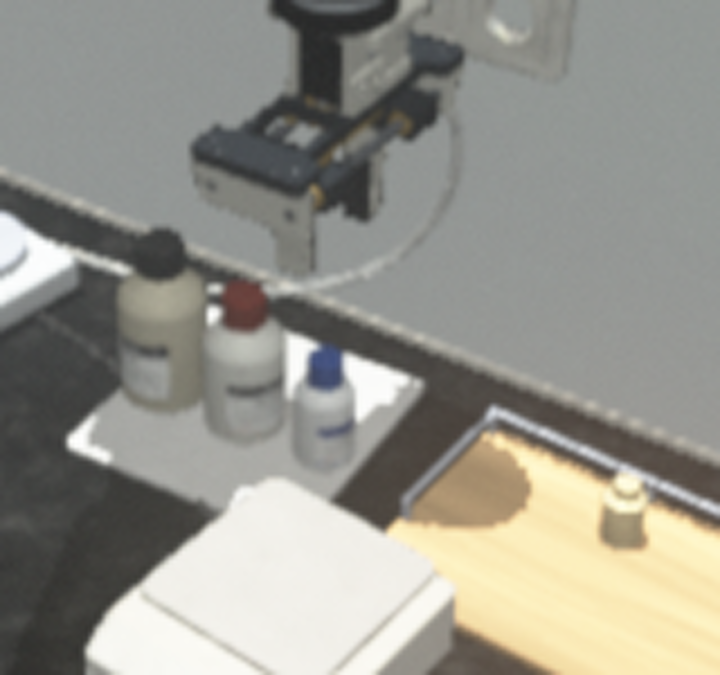

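Emit:
play_rows:
  targets:
    - [0,0,-0.17,0.005,-0.026,0,0.6]
    - [0,0,-0.18,0.005,-0.026,0,0.6]
    - [0,0,-0.18,0.005,-0.026,0,0.6]
    - [0,0,-0.18,0.005,-0.026,0,0.6]
    - [0,0,-0.18,0.005,-0.026,0,0.6]
    - [0,0,-0.18,0.005,-0.026,0,0.6]
    - [0,0,-0.18,0.005,-0.026,0,0.6]
    - [0,0,-0.17,0.0,-0.026,0,0.6]
    - [0,0,0,0,0,0,0.6]

```text
t: 24.28
eef_pos: [0.4952, -0.2842, 0.1898]
ee_rot: [3.131, -0.008, -3.041]
force: [0.6, 0.1, -1.0]
width: 0.0523
```

```bash
python3 look.py wrist 11
python3 - <<'E'
from h import *
import pickle
s=pickle.load(open("wrist_11.pkl","rb"))
print(np.round(w2wrist([[.504,-.281,.06],[.504,-.281,.01]],s),1))
E
```

```text
24.27 [ 0.4952 -0.2842  0.1898] [ 3.1311 -0.0081 -3.0412] [-0.18  0.23 -0.28 -0.01 -1.07 -1.28] [ 0.6  0.1 -1. ] 0.05230926882642602
[[318.6 205.6]
 [318.1 191.3]]
```

View pics/wrist_11.png

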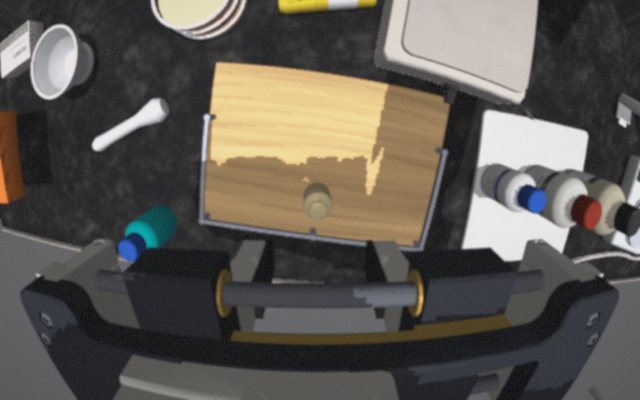

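Run:
```python
from h import *
import pickle
s=pickle.load(open("wrist_11.pkl","rb"))
print(wrist2w(317.5,209,.06,s))
crop(cv2.imread("pics/wrist_11.png"),260,380,150,260,6,"wc11.png")
```

```text
[ 0.50748352 -0.28169552  0.06      ]
```

View pics/wc11.png

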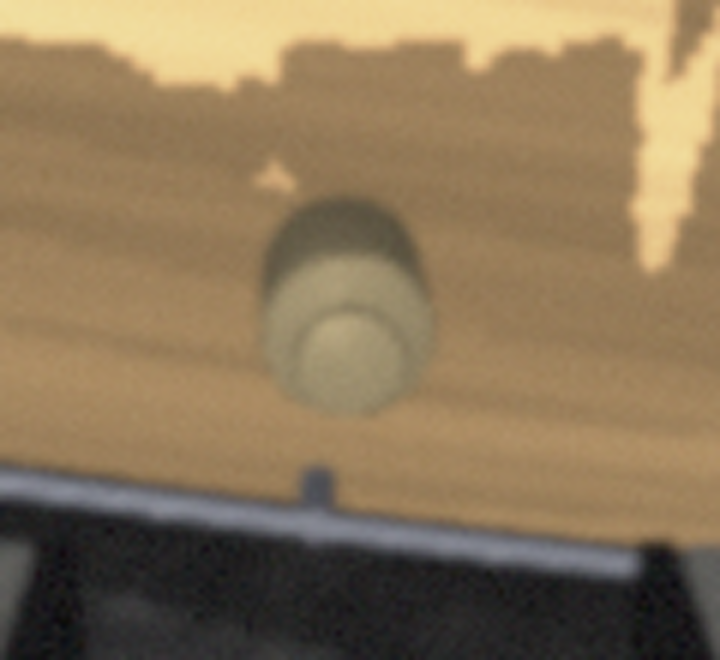

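Emit:
play_rows:
  targets:
    - [-0.01,-0.008,0,0.011,0.002,0,0.6]
    - [0,0,0,0,0,-0.035,0.6]
    - [0,0,0,0,0,-0.04,0.6]
    - [0,0,0,0,0,-0.02,0.6]
    - [0,0,0,0,0,0,0.6]

```text
t: 24.95
eef_pos: [0.509, -0.2773, 0.0918]
ee_rot: [-3.139, 0.001, -3.027]
force: [0.5, -0.5, 0.5]
width: 0.0527
```

Emit:
play_rows:
  targets:
    - [0,0,0,-0.003,-0.004,0,0.6]
    - [0,0,0,0,0,0,0.6]

```text
t: 25.2
eef_pos: [0.5073, -0.2809, 0.0935]
ee_rot: [-3.138, 0.003, -3.024]
force: [0.8, -0.5, 0.7]
width: 0.0527
```

```bash
python3 look.py wrist 12; python3 look.py scene 12
python3 - <<'E'
from h import *
crop(cv2.imread("pics/wrist_12.png"),190,450,150,350,3,"wc12.png")
crop(cv2.imread("pics/scene_12.png"),330,490,120,270,4.5,"sc12.png")
E
```

```text
25.2 [ 0.5073 -0.2809  0.0935] [-3.1382e+00  3.1000e-03 -3.0239e+00] [-0.17  0.33 -0.39  0.   -0.84 -1.29] [ 0.8 -0.5  0.7] 0.05270912098579641
25.25 [ 0.5076 -0.281   0.0937] [-3.138   0.0037 -3.0239] [-0.17  0.33 -0.39  0.   -0.84 -1.29] [-0.6 -0.8  0.8] 0.05249482271160772
```

View pics/wc12.png

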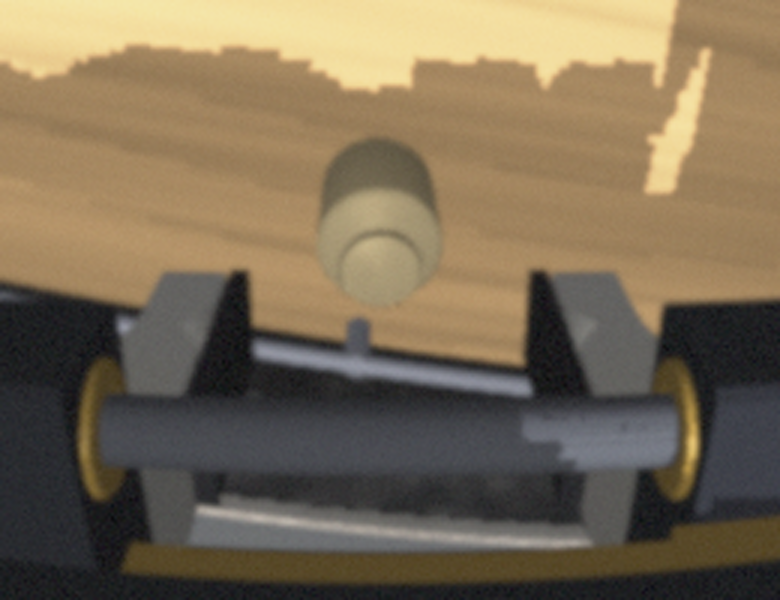

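View pics/sc12.png

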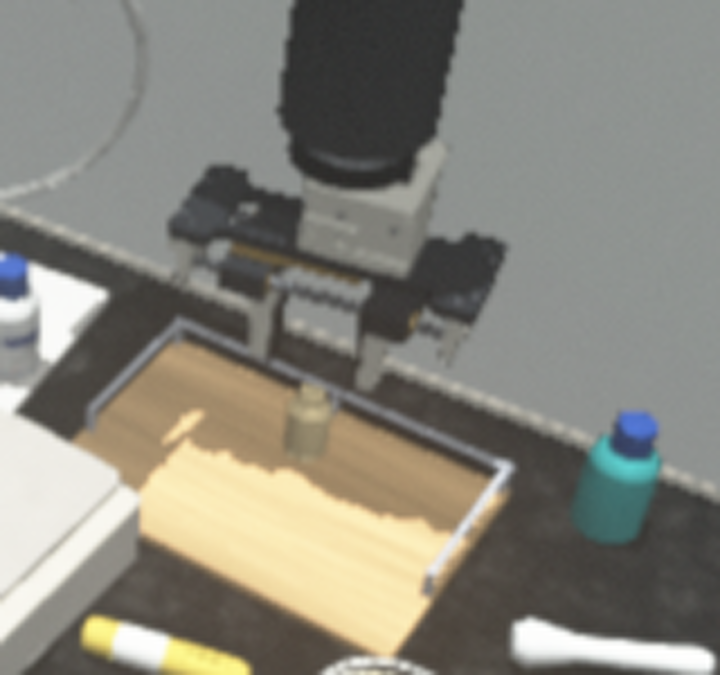

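Run:
```python
from h import *
import pickle
s=pickle.load(open("wrist_12.pkl","rb"))
print(wrist2w(316.7,238.3,.06,s), w2wrist([[.504,-.281,.06],[.507,-.281,.06]],s))
```

```text
[ 0.50718403 -0.28126366  0.06      ] [[317.67757863 233.86955105]
 [317.14011792 238.08697958]]
```

Emit:
play_rows:
  targets:
    - [0,0,0,0,0,-0.02,0.6]
    - [0,0,0,-0.001,-0.001,-0.025,0.6]
    - [0,0,0,-0.001,0,-0.01,0.6]
    - [0,0,0,0,0,0,0.6]

```text
t: 25.8
eef_pos: [0.5076, -0.2828, 0.0407]
ee_rot: [-3.136, 0.01, -3.024]
force: [-0.1, 0.4, -0.4]
width: 0.0524
```

Emit:
play_rows:
  targets:
    - [0.005,0.009,0,-0.001,0.001,-0.009,0.6]
    - [0,0,0,0,0,-0.001,0.6]
    - [0,0,0,0,0,0,0.15]
    - [0,0,0,0,0,0,0.15]
    - [0,0,0,0,0,0,0.15]
    - [0,0,0,0,0,0,0.15]
    - [0,0,0,0,0,0,0.15]
  grip_force: 30

```text
t: 26.68
eef_pos: [0.5082, -0.2821, 0.0325]
ee_rot: [-3.141, 0.004, -3.024]
force: [1.2, 0.0, -0.5]
width: 0.0281
```

Emit:
play_rows:
  targets:
    - [0,0,0,0,0,0.02,0.15]
    - [0,0,0,0,0,0.05,0.15]
    - [0,0,0,0,0,0.05,0.15]
    - [0,0,0,0,0,0.05,0.15]
    - [0,0,0,0,0.02,0.02,0.15]
    - [0,0,0,-0.002,0.04,0,0.15]
    - [0,0,0,-0.002,0.05,0,0.15]

```text
t: 27.55
eef_pos: [0.5003, -0.1708, 0.226]
ee_rot: [3.139, -0.001, -3.03]
force: [1.5, 0.7, -1.8]
width: 0.028
```

Emit:
play_rows:
  targets:
    - [0,0,0,-0.002,0.055,0,0.15]
    - [0,0,0,-0.002,0.055,0,0.15]
    - [0,0,0,-0.002,0.055,0,0.15]
    - [0,0,0,-0.002,0.055,0,0.15]
    - [0,0,0,0,0.055,0,0.15]
    - [0,0,0,0,0.055,0,0.15]
    - [0,0,0,0,0.045,0,0.15]
    - [0,0,0,0,0.03,0,0.15]
    - [0,0,0,0,0.015,0,0.15]
    - [0,0,0,0,0,0,0.15]

```text
t: 28.8
eef_pos: [0.4859, 0.2646, 0.2242]
ee_rot: [3.139, -0.004, -3.027]
force: [0.0, -0.1, -2.1]
width: 0.0276
```

```bash
python3 look.py wrist 13; python3 look.py top 13
```

```text
28.8 [0.4859 0.2646 0.2242] [ 3.1387 -0.0042 -3.0273] [ 0.85  0.17 -0.27 -0.01 -1.13 -2.3 ] [ 0.  -0.1 -2.1] 0.027634626462711597
28.85 [0.4858 0.264  0.2242] [ 3.1387 -0.0044 -3.0279] [ 0.85  0.17 -0.28 -0.01 -1.13 -2.3 ] [ 0.7  0.2 -1.9] 0.027747833821565763
```

View pics/wrist_13.png

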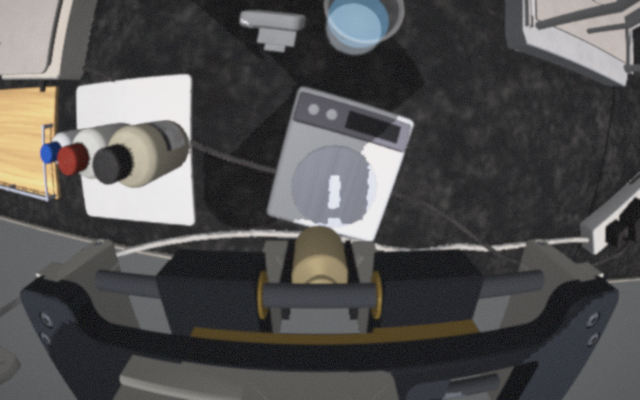

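View pics/top_13.png

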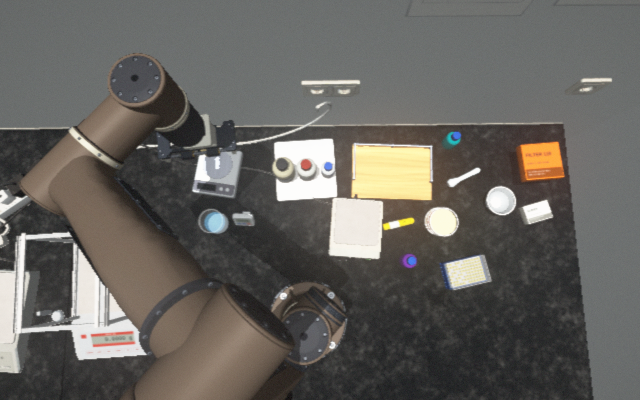

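Run:
```python
from h import *
import pickle
s=pickle.load(open("wrist_13.pkl","rb"))
im=cv2.imread("pics/wrist_13.png").copy()
th=np.linspace(0,2*np.pi,60)
for c,col in (((.4907,.2781),(0,0,255)),):
    P=np.stack([c[0]+.047*np.cos(th),c[1]+.047*np.sin(th),0*th+.046],1)
    for q in w2wrist(P,s): cv2.circle(im,tuple(int(round(v)) for v in q),0,col,-1)
print(w2wrist([[.4907,.2781,.046]],s), wrist2w(334,186,.046,s))
crop(im,250,430,80,270,4,"wc13.png")
t=cv2.imread("pics/top_13.png").copy()
for q in w2px("top",P): cv2.circle(t,tuple(int(round(v)) for v in q),0,(0,0,255),-1)
crop(t,180,260,130,210,7,"tc13.png")
```

```text
[[328.98988017 188.61210331]] [0.48714532 0.28317299 0.046     ]
```

View pics/wc13.png

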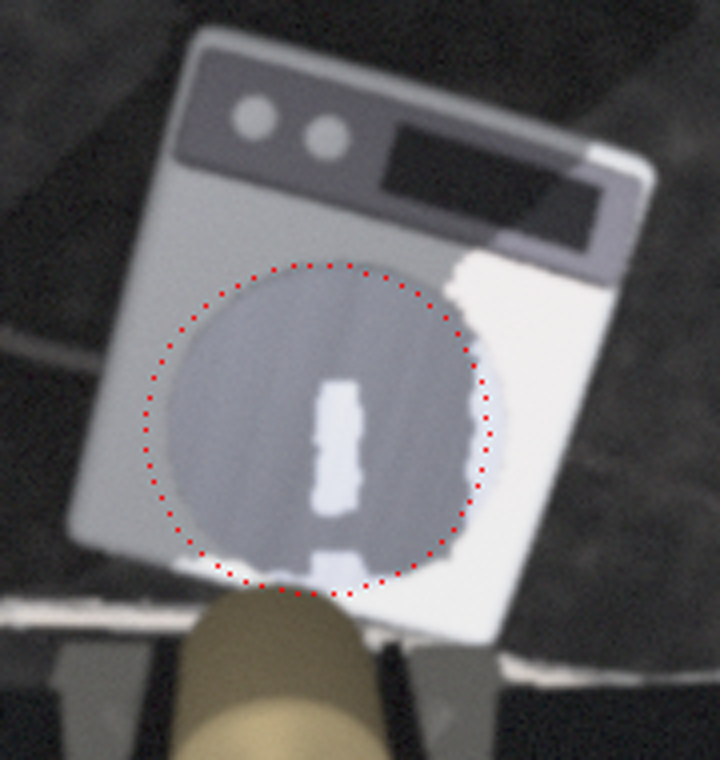

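View pics/tc13.png

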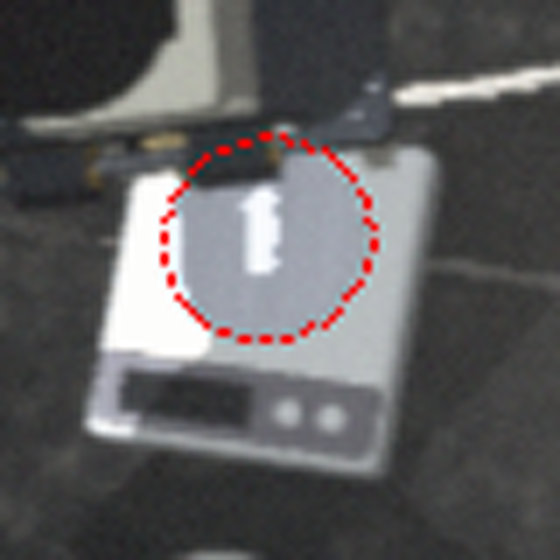

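Emit:
play_rows:
  targets:
    - [-0.003,-0.004,0,0.003,0.017,0,0.15]
    - [0,0,0,0,0,-0.04,0.15]
    - [0,0,0,0,0,-0.04,0.15]
    - [0,0,0,0,0,-0.03,0.15]
    - [0,0,0,0,0,0,0.15]

```text
t: 29.52
eef_pos: [0.4911, 0.2798, 0.1136]
ee_rot: [3.14, 0.004, -3.033]
force: [-0.6, 0.3, -0.5]
width: 0.0279
```

Emit:
play_rows:
  targets:
    - [0,0.003,0,-0.001,0.001,-0.025,0.15]
    - [0,0,0,0,0,-0.01,0.15]
    - [0,0,0,0,0,0,0.15]

```text
t: 29.9
eef_pos: [0.4929, 0.2825, 0.0822]
ee_rot: [3.137, 0.006, -3.033]
force: [-0.0, 0.7, -1.7]
width: 0.0273
```

```bash
python3 look.py wrist 14
python3 - <<'E'
from h import *
crop(cv2.imread("pics/wrist_14.png"),220,420,130,330,3.5,"wc14.png")
E
```

```text
29.9 [0.4929 0.2825 0.0822] [ 3.1371  0.0059 -3.033 ] [ 0.87  0.33 -0.43  0.   -0.81 -2.33] [-0.   0.7 -1.7] 0.027322055298013806
```

View pics/wc14.png

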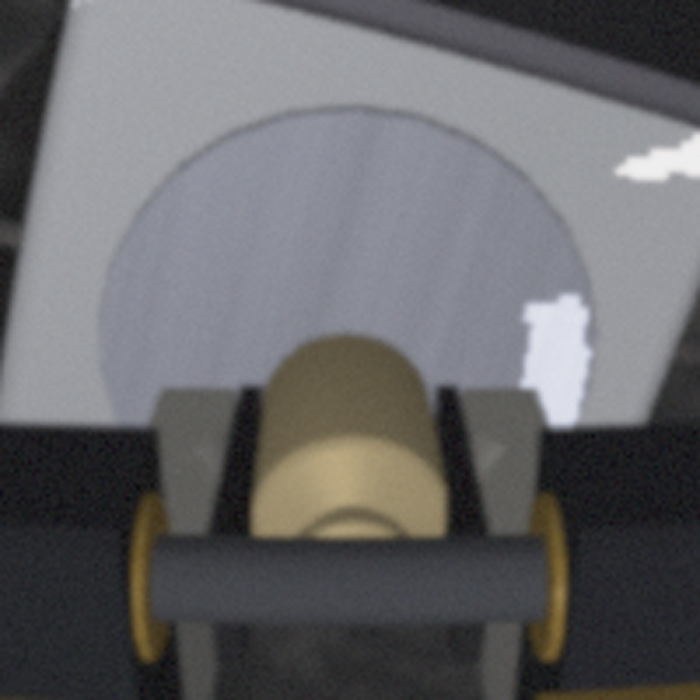

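Run:
```python
from h import *
import pickle
s=pickle.load(open("wrist_14.pkl","rb"))
def g(x,y,z): print(np.round(wrist2w((x+.5)/3.5-.5+220,(y+.5)/3.5-.5+130,z,s),4))
g(348,105,.046); g(98,320,.046); g(597,320,.046); g(348,336,.0597)
```

```text
[0.4424 0.2785 0.046 ]
[0.4869 0.2367 0.046 ]
[0.4772 0.3288 0.046 ]
[0.4792 0.2824 0.0597]
```

Emit:
play_rows:
  targets:
    - [-0.004,0.005,0,-0.004,0,-0.006,0.15]
    - [0,0,0,0,0,-0.004,0.15]
    - [0,0,0,0,0,-0.002,0.15]

```text
t: 30.32
eef_pos: [0.4898, 0.2837, 0.0723]
ee_rot: [3.138, 0.004, -3.033]
force: [-0.5, -0.1, -2.6]
width: 0.0277
```

Emit:
play_rows:
  targets:
    - [0,0.0,0,0,-0.001,-0.003,0.15]
    - [0,0,0,0,0,-0.001,0.15]
    - [0,0,0,0,0,0,0.15]

```text
t: 30.7
eef_pos: [0.4898, 0.2826, 0.0685]
ee_rot: [3.138, 0.004, -3.032]
force: [-1.0, -0.3, -0.6]
width: 0.0276
```

Emit:
play_rows:
  targets:
    - [0,0.0,0,0,0,-0.001,0.15]
    - [0,0,0,0,0,0,0.15]

```text
t: 30.95
eef_pos: [0.4901, 0.2827, 0.0686]
ee_rot: [3.138, 0.005, -3.032]
force: [-1.0, 0.3, -1.6]
width: 0.0277
```

Lower by 1 mm more, then open gently and back off.

Emit:
play_rows:
  targets:
    - [0,0.0,0,0,0,-0.002,0.15]
    - [0,0,0,0,0,0,0.35]
    - [0,0,0,0,0,0,0.6]
    - [0,0,0,0,0,0,0.6]
    - [0,0,0,0,0,0.005,0.6]
    - [0,0,0,0,0,0.02,0.6]
    - [0,0,0,0,0,0.04,0.6]
    - [0,0,0,0,0,0.05,0.6]

```text
t: 31.95
eef_pos: [0.4891, 0.2812, 0.1825]
ee_rot: [-3.14, -0.0, -3.031]
force: [0.9, 0.6, 0.6]
width: 0.0525
```

```bash
python3 look.py wrist 15; python3 look.py scene 15
python3 - <<'E'
from h import *
crop(cv2.imread("pics/wrist_15.png"),220,420,130,330,3.5,"wc15.png")
crop(cv2.imread("pics/scene_15.png"),190,350,110,230,4.5,"sc15.png")
E
```

```text
31.95 [0.4891 0.2812 0.1825] [-3.1404e+00 -1.0000e-04 -3.0314e+00] [ 0.87  0.22 -0.31  0.   -1.04 -2.33] [0.9 0.6 0.6] 0.05251015645132224
32.0 [0.4921 0.2833 0.1904] [ 3.1377  0.0091 -3.03  ] [ 0.87  0.21 -0.31  0.   -1.04 -2.33] [2.6 1.4 7.8] 0.05266641411835986
```

View pics/wc15.png

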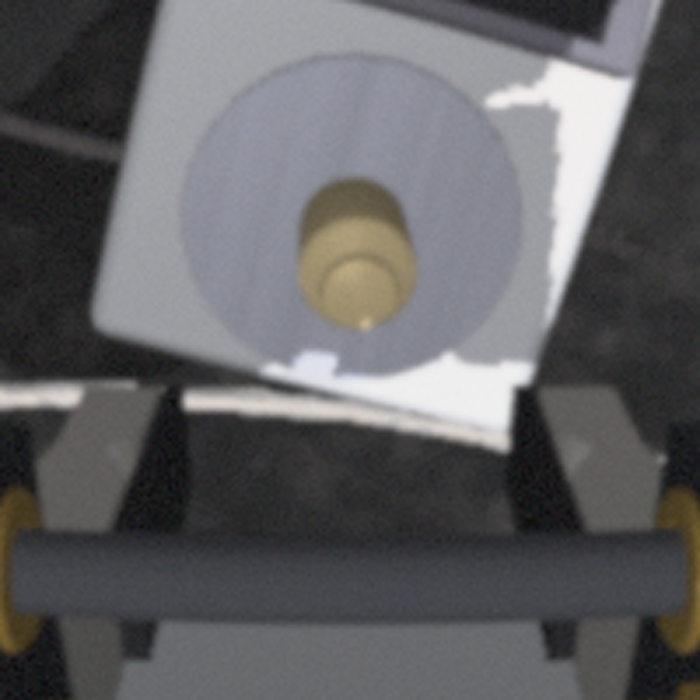

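View pics/sc15.png

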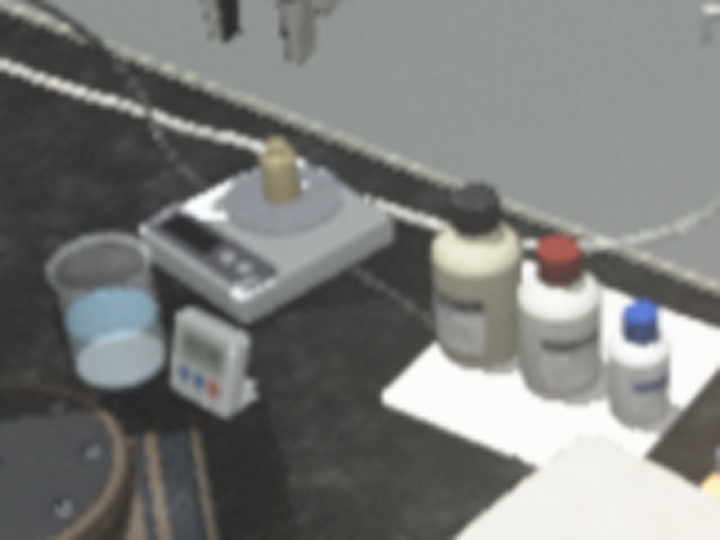

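Emit:
play_rows:
  targets:
    - [0,0,0.17,-0.003,-0.03,0.01,0.7]
    - [0,0,0.18,-0.004,-0.044,0,0.7]
    - [0,0,0.18,-0.004,-0.044,0,0.7]
    - [0,0,0.18,-0.004,-0.044,0,0.7]
    - [0,0,0.18,-0.004,-0.044,0,0.7]
    - [0,0,0.18,-0.003,-0.044,0,0.7]
    - [0,0,0.18,-0.003,-0.044,0,0.7]
    - [0,0,0.17,0,-0.044,0,0.7]
    - [0,0,0,0,-0.02,0,0.7]
    - [0,0,0,0,0,0,0.7]

```text
t: 33.3
eef_pos: [0.4659, -0.0821, 0.2013]
ee_rot: [3.139, 0.016, -1.567]
force: [-0.6, 0.3, 0.8]
width: 0.0615
```

Emit:
play_rows:
  targets:
    - [-0.014,-0.002,-0.004,0.001,0.011,0,0.7]
    - [0,0,0,0,0,0,0.7]

```text
t: 33.55
eef_pos: [0.467, -0.0706, 0.2014]
ee_rot: [-3.141, 0.002, -1.572]
force: [0.4, -0.7, 0.4]
width: 0.0612
```

```bash
python3 look.py wrist 16
python3 - <<'E'
from h import *
import pickle
s=pickle.load(open("wrist_16.pkl","rb"))
print(w2wrist([[.4665,-.0711,.1],[.466,-.0042,.126],[.466,.0655,.143]],s))
crop(cv2.imread("pics/wrist_16.png"),220,420,120,320,3.5,"wc16.png")
E
```

```text
33.55 [ 0.467  -0.0706  0.2014] [-3.1415e+00  1.6000e-03 -1.5723e+00] [ 0.27  0.05 -0.47 -0.   -1.05 -0.27] [ 0.4 -0.7  0.4] 0.061229787186857884
[[319.04525299 201.98343916]
 [319.80079076 285.73626208]
 [319.90688066 355.74162003]]
```

View pics/wc16.png

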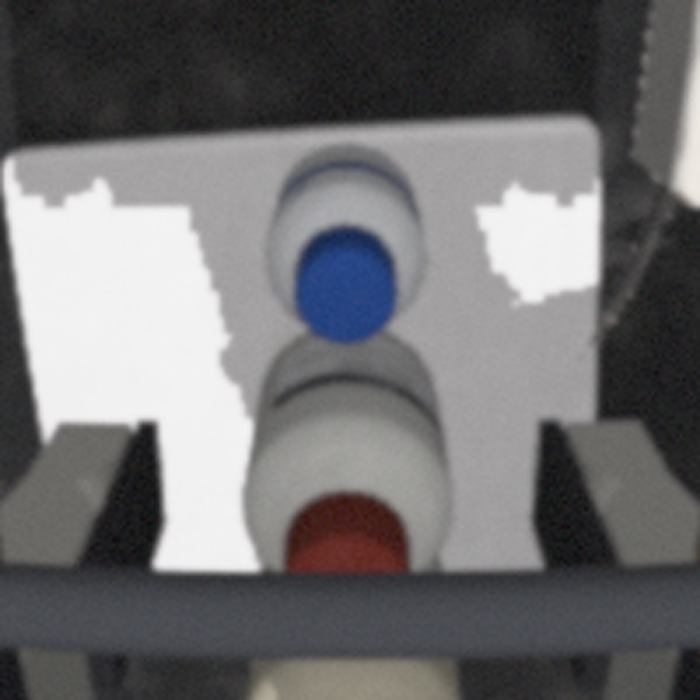

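Emit:
play_rows:
  targets:
    - [0,0,0,0,0,-0.03,0.7]
    - [0,0,0,0,0,-0.045,0.7]
    - [0,0,0,0,0,-0.035,0.7]
    - [0,0,0,0,0,0,0.7]

```text
t: 34.1
eef_pos: [0.4681, -0.0694, 0.0903]
ee_rot: [-3.138, 0.003, -1.569]
force: [-0.1, -0.1, 1.0]
width: 0.0613
```

Emit:
play_rows:
  targets:
    - [0,0.003,0,-0.001,-0.001,-0.018,0.7]
    - [0,0,0,-0.001,0,-0.008,0.7]
    - [0,0,0,0,0,-0.002,0.7]
    - [0,0,0,0,0,0,0.7]

```text
t: 34.6
eef_pos: [0.4696, -0.0695, 0.0663]
ee_rot: [-3.135, 0.004, -1.567]
force: [-0.4, -0.8, 0.8]
width: 0.0614
```

Emit:
play_rows:
  targets:
    - [0,0.005,0,-0.003,-0.001,-0.006,0.7]
    - [0,0,0,0,0,-0.001,0.7]
    - [0,0,0,0,0,0,0.3]
    - [0,0,0,0,0,0,0.3]
    - [0,0,0,0,0,0,0.3]
    - [0,0,0,0,0,0,0.3]
    - [0,0,0,0,0,0,0.3]
  grip_force: 45

```text
t: 35.48
eef_pos: [0.4672, -0.0704, 0.0602]
ee_rot: [-3.138, 0.004, -1.566]
force: [-0.0, 0.1, 0.2]
width: 0.0429
```

Emit:
play_rows:
  targets:
    - [0,0,0,0,0,0.03,0.3]
    - [0,0,0,0,0,0.045,0.3]
    - [0,0,0,0.003,-0.02,0.02,0.3]
    - [0,0,0,0.005,-0.035,0,0.3]
    - [0,0,0,0.006,-0.035,0,0.3]
    - [0,0,0,0.005,-0.035,0,0.3]
    - [0,0,0,0,-0.02,0,0.3]
    - [0,0,0,0,0,0,0.3]
    - [0,0,0,0,0,0,0.3]

```text
t: 36.6
eef_pos: [0.4849, -0.2193, 0.1577]
ee_rot: [-3.14, 0.004, -1.565]
force: [-0.0, 0.4, -0.6]
width: 0.0426
```

Emit:
play_rows:
  targets:
    - [0,0.0,0,0.001,-0.004,0,0.3]
    - [0,0,0,0,0,-0.03,0.3]
    - [0,0,0,0,0,-0.03,0.3]
    - [0,0,0,0,0,-0.015,0.3]
    - [0,0,0,0,0,0,0.3]

```text
t: 37.22
eef_pos: [0.4875, -0.2213, 0.0823]
ee_rot: [-3.136, 0.004, -1.561]
force: [-0.1, -0.4, -0.2]
width: 0.0424
```

Emit:
play_rows:
  targets:
    - [0,0.005,-0.005,-0.001,-0.002,-0.01,0.3]
    - [0,0,0,-0.001,0,-0.005,0.3]
    - [0,0,0,0,0,-0.001,0.3]
    - [0,0,0,0,0,0,0.3]

```text
t: 37.72
eef_pos: [0.4871, -0.2236, 0.0676]
ee_rot: [-3.138, 0.003, -1.565]
force: [0.4, 0.7, -0.9]
width: 0.0429
```

Emit:
play_rows:
  targets:
    - [0,0.002,0,-0.001,0.001,-0.003,0.3]
    - [0,0,0,0,0,-0.002,0.3]
    - [0,0,0,0,0,0,0.3]

```text
t: 38.1
eef_pos: [0.4863, -0.2226, 0.0628]
ee_rot: [-3.139, 0.003, -1.565]
force: [0.2, 0.5, -0.5]
width: 0.0424
```

Emit:
play_rows:
  targets:
    - [0,0,0,0,0,-0.002,0.3]
    - [0,0,0,0,0,0,0.7]
    - [0,0,0,0,0,0,0.7]
    - [0,0,0,0,0,0.002,0.7]
    - [0,0,0,0,0,0.02,0.7]
    - [0,0,0,0,0,0.045,0.7]
    - [0,0,0,0,0,0.045,0.7]
    - [0,0,0,0,0,0.03,0.7]
    - [0,0,0,0,0,0.0,0.7]

```text
t: 39.22
eef_pos: [0.486, -0.2229, 0.2088]
ee_rot: [-3.14, 0.002, -1.564]
force: [0.3, -0.5, -0.4]
width: 0.0615
```

```bash
python3 look.py wrist 17
python3 - <<'E'
from h import *
import pickle
s=pickle.load(open("wrist_17.pkl","rb"))
print(w2wrist([[.486,-.2225,.102]],s))
crop(cv2.imread("pics/wrist_17.png"),220,420,120,320,3.5,"wc17.png")
E
```

```text
39.23 [ 0.486  -0.2229  0.2088] [-3.1401e+00  1.8000e-03 -1.5642e+00] [-0.06  0.15 -0.34 -0.   -1.08  0.07] [ 0.3 -0.5 -0.4] 0.06151396868566644
[[318.63885216 201.02930038]]
```

View pics/wc17.png

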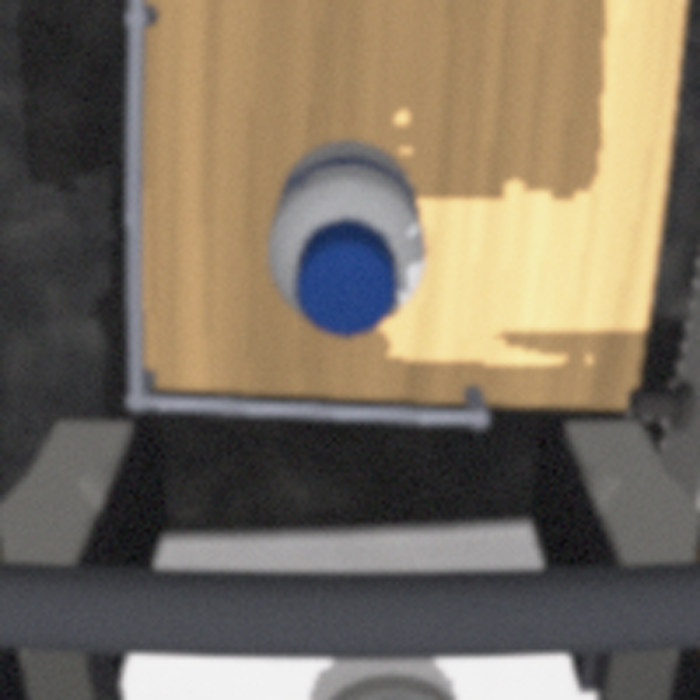

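Emit:
play_rows:
  targets:
    - [0,0,0,-0.004,0.035,0,0.85]
    - [0,0,0,-0.005,0.05,0,0.85]
    - [0,0,0,-0.005,0.05,0,0.85]
    - [0,0,0,-0.004,0.045,0,0.85]
    - [0,0,0,0,0.03,0,0.85]
    - [0,0,0,0,0.01,0,0.85]
    - [0,0,0,0,0,0,0.85]

```text
t: 40.15
eef_pos: [0.4619, 0.0024, 0.1996]
ee_rot: [3.129, 0.001, -1.567]
force: [0.3, 0.5, -0.1]
width: 0.0741
```

Emit:
play_rows:
  targets:
    - [0,-0.011,0,0.004,-0.006,0,0.85]
    - [0,0,0,0,0,0,0.85]
    - [0,0,0,0,0,-0.025,0.85]

```text
t: 40.52
eef_pos: [0.4672, -0.0061, 0.175]
ee_rot: [-3.14, 0.001, -1.57]
force: [-0.1, -0.6, 0.1]
width: 0.0744
```

```bash
python3 look.py wrist 18
python3 - <<'E'
from h import *
import pickle
s=pickle.load(open("wrist_18.pkl","rb"))
print(w2wrist([[.466,-.004,.126]],s))
crop(cv2.imread("pics/wrist_18.png"),220,420,120,320,3.5,"wc18.png")
E
```

```text
40.52 [ 0.4672 -0.0061  0.175 ] [-3.1404e+00  1.1000e-03 -1.5699e+00] [ 0.41  0.07 -0.52 -0.   -0.98 -0.41] [-0.1 -0.6  0.1] 0.0743912729583257
[[320.24764304 229.42094669]]
```

View pics/wc18.png

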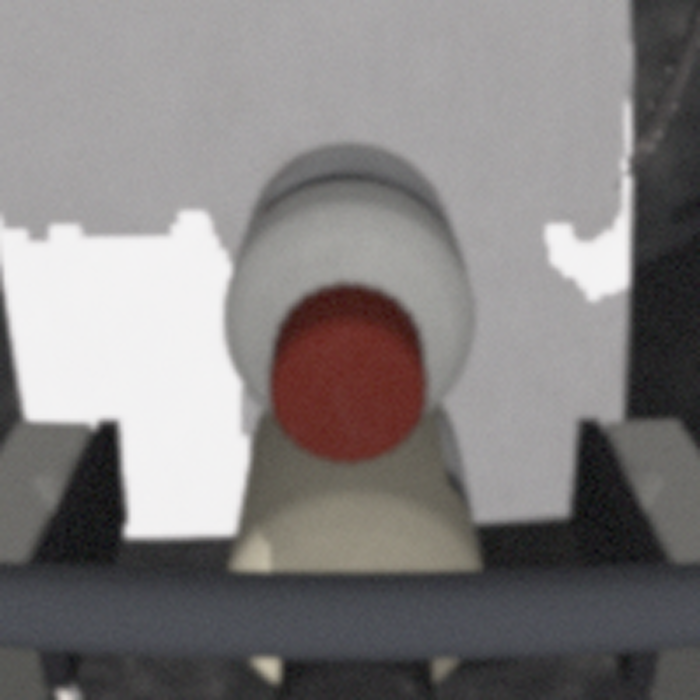

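Emit:
play_rows:
  targets:
    - [0,0,0,0,0.002,-0.03,0.85]
    - [0,0,0,-0.001,0,-0.03,0.85]
    - [0,0,0,-0.001,0,-0.018,0.85]
    - [0,0,0,0,0,0,0.85]

```text
t: 41.08
eef_pos: [0.4624, -0.0074, 0.0914]
ee_rot: [3.136, -0.001, -1.575]
force: [-0.3, 0.7, 0.1]
width: 0.0745
```

Emit:
play_rows:
  targets:
    - [0,-0.004,0.004,0.004,0.003,-0.004,0.85]
    - [0,0,0,0,0,-0.003,0.85]
    - [0,0,0,0,0,0,0.85]

```text
t: 41.45
eef_pos: [0.4683, -0.0043, 0.0861]
ee_rot: [-3.14, 0.0, -1.572]
force: [-0.3, 0.5, 0.2]
width: 0.0744
```

Emit:
play_rows:
  targets:
    - [0,0,0,-0.002,0,-0.004,0.85]
    - [0,0,0,0,0,0,0.5]
    - [0,0,0,0,0,0,0.5]
    - [0,0,0,0,0,0,0.5]
    - [0,0,0,0,0,0,0.5]
    - [0,0,0,0,0,0,0.5]

```text
t: 42.2
eef_pos: [0.4666, -0.0041, 0.0826]
ee_rot: [-3.139, 0.001, -1.571]
force: [0.1, -0.1, -0.9]
width: 0.059
```

Emit:
play_rows:
  targets:
    - [0,0,0,0,0,0.03,0.5]
    - [0,0,0,0,0,0.05,0.5]
    - [0,0,0,0,0,0.045,0.5]
    - [0,0,0,-0.009,-0.035,0.01,0.5]
    - [0,0,0,-0.009,-0.05,0,0.5]
    - [0,0,0,-0.009,-0.05,0,0.5]
    - [0,0,0,-0.009,-0.05,0,0.5]
    - [0,0,0,-0.006,-0.045,0,0.5]
    - [0,0,0,0,-0.025,0,0.5]
    - [0,0,0,0,-0.01,0,0.5]
    - [0,0,0,0,0,0,0.5]

```text
t: 43.58
eef_pos: [0.4162, -0.2757, 0.2173]
ee_rot: [3.134, 0.003, -1.572]
force: [-0.3, 1.8, -3.5]
width: 0.0584
```

Emit:
play_rows:
  targets:
    - [0,-0.006,0,0.005,-0.003,0,0.5]
    - [0,0,0,0,0,-0.04,0.5]
    - [0,0,0,0,0,-0.045,0.5]
    - [0,0,0,0,0,-0.02,0.5]
    - [0,0,0,0,0,0,0.5]

```text
t: 44.2
eef_pos: [0.4243, -0.2754, 0.1109]
ee_rot: [-3.138, 0.002, -1.566]
force: [-0.9, -0.6, -2.1]
width: 0.0588
```

Emit:
play_rows:
  targets:
    - [0,0.002,-0.004,-0.002,-0.003,-0.012,0.5]
    - [0,0,0,-0.001,0,-0.006,0.5]
    - [0,0,0,0,0,-0.002,0.5]
    - [0,0,0,0,0,0,0.5]

```text
t: 44.7
eef_pos: [0.4235, -0.2784, 0.0923]
ee_rot: [-3.136, 0.001, -1.568]
force: [0.1, 0.3, -3.4]
width: 0.0583
```

Emit:
play_rows:
  targets:
    - [0,0.004,0,-0.002,-0.001,-0.004,0.5]
    - [0,0,0,0,0,-0.003,0.5]
    - [0,0,0,0,0,0,0.5]

```text
t: 45.08
eef_pos: [0.4216, -0.2797, 0.0855]
ee_rot: [-3.139, 0.001, -1.569]
force: [0.5, -0.2, -3.1]
width: 0.0585
```

Emit:
play_rows:
  targets:
    - [0,0,0,0,0.001,-0.002,0.5]
    - [0,0,0,0,0,0,0.5]

```text
t: 45.32
eef_pos: [0.4222, -0.2796, 0.0852]
ee_rot: [-3.138, -0.001, -1.567]
force: [-0.5, 0.6, -2.6]
width: 0.0582
```

Emit:
play_rows:
  targets:
    - [0,0,0,0,0,-0.003,0.5]

```text
t: 45.45
eef_pos: [0.4231, -0.2802, 0.0845]
ee_rot: [-3.137, -0.003, -1.566]
force: [-6.8, 8.4, 37.9]
width: 0.0588
```

Emit:
play_rows:
  targets:
    - [0,0,0,0,0,0.001,0.5]
    - [0,0,0,0,0,0,0.82]
    - [0,0,0,0,0,0,0.82]
    - [0,0,0,0,0,0.004,0.82]
    - [0,0,0,0,0,0.02,0.82]
    - [0,0,0,0,0,0.045,0.82]
    - [0,0,0,0,0,0.045,0.82]
    - [0,0,0,0,0,0.03,0.82]
    - [0,0,0,0,0,0.0,0.82]

```text
t: 46.58
eef_pos: [0.4233, -0.2803, 0.235]
ee_rot: [-3.136, -0.004, -1.565]
force: [-0.2, -0.8, -0.9]
width: 0.0722
```

```bash
python3 look.py wrist 19
python3 - <<'E'
from h import *
import pickle
s=pickle.load(open("wrist_19.pkl","rb"))
print(w2wrist([[.421,-.278,.128],[.486,-.2225,.102]],s))
crop(cv2.imread("pics/wrist_19.png"),220,420,120,320,3.5,"wc19.png")
E
```

```text
46.58 [ 0.4233 -0.2803  0.235 ] [-3.136  -0.0037 -1.5653] [-0.2   0.08 -0.36  0.   -1.13  0.2 ] [-0.2 -0.8 -0.9] 0.07215175117991858
[[321.82804241 203.7240088 ]
 [257.75883009 246.75370636]]
```

View pics/wc19.png

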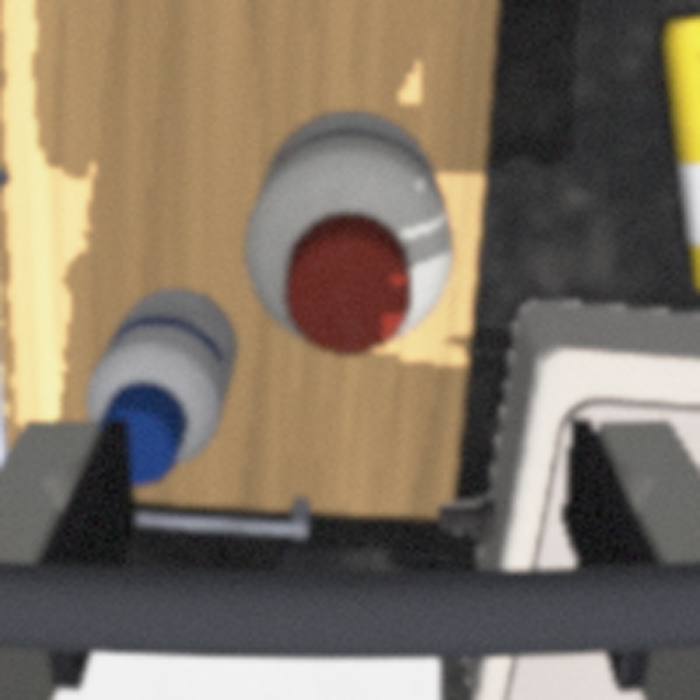

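Emit:
play_rows:
  targets:
    - [0,0,0,0.004,0.035,0,1]
    - [0,0,0,0.007,0.05,0,1]
    - [0,0,0,0.007,0.055,0,1]
    - [0,0,0,0.007,0.055,0,1]
    - [0,0,0,0.007,0.055,0,1]
    - [0,0,0,0.007,0.05,0,1]
    - [0,0,0,0.004,0.035,0,1]
    - [0,0,0,0,0.015,0,1]
    - [0,0,0,0,0,0,1]

```text
t: 47.75
eef_pos: [0.4605, 0.0797, 0.2245]
ee_rot: [3.131, -0.006, -1.569]
force: [-1.1, -0.1, 0.5]
width: 0.0879
```

Emit:
play_rows:
  targets:
    - [0.006,-0.01,0,0.006,-0.014,0,1]
    - [0,0,0,0,0,0,1]
    - [0,0,0,0,0,-0.02,1]
    - [0,0,0,0,0,0,1]

```text
t: 48.25
eef_pos: [0.4661, 0.0608, 0.2036]
ee_rot: [3.141, 0.0, -1.573]
force: [-0.5, 0.3, 0.9]
width: 0.0881
```

```bash
python3 look.py wrist 20
python3 - <<'E'
from h import *
import pickle
s=pickle.load(open("wrist_20.pkl","rb"))
print(w2wrist([[.4665,.0655,.143]],s))
crop(cv2.imread("pics/wrist_20.png"),220,420,120,320,3.5,"wc20.png")
E
```

```text
48.25 [0.4661 0.0608 0.2036] [ 3.1408e+00  1.0000e-04 -1.5731e+00] [ 0.55  0.04 -0.47 -0.   -1.05 -0.55] [-0.5  0.3  0.9] 0.08812710776209456
[[317.85841306 226.47968098]]
```

View pics/wc20.png

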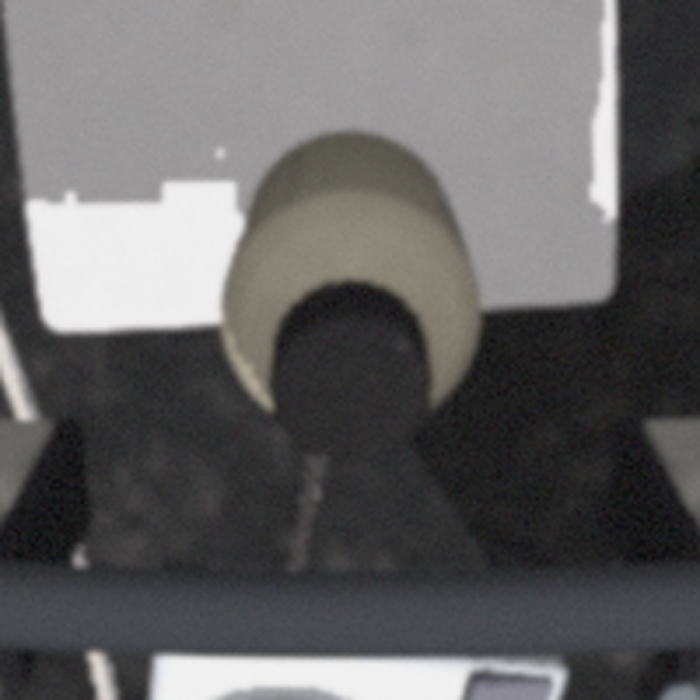

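Emit:
play_rows:
  targets:
    - [0,0,0,0,0.004,-0.03,1]
    - [0,0,0,0,0,-0.03,1]
    - [0,0,0,0,0,-0.015,1]
    - [0,0,0,0,0,0,1]

```text
t: 48.8
eef_pos: [0.4697, 0.0646, 0.132]
ee_rot: [-3.134, 0.003, -1.574]
force: [0.0, 0.3, 0.1]
width: 0.0876
```

Emit:
play_rows:
  targets:
    - [0,0.006,0,-0.004,0,-0.015,1]
    - [0,0,0,-0.001,0,-0.012,1]
    - [0,0,0,0,0,-0.005,1]
    - [0,0,0,0,0,0,1]

```text
t: 49.3
eef_pos: [0.4656, 0.065, 0.1]
ee_rot: [-3.137, 0.004, -1.574]
force: [0.5, 0.5, 0.1]
width: 0.0876
```

Emit:
play_rows:
  targets:
    - [0,0,0,0.001,0,-0.003,1]
    - [0,0,0,0,0,0,0.5]
    - [0,0,0,0,0,0,0.5]
    - [0,0,0,0,0,0,0.5]
    - [0,0,0,0,0,0,0.5]
    - [0,0,0,0,0,0,0.5]

```text
t: 50.05
eef_pos: [0.4669, 0.0652, 0.0974]
ee_rot: [-3.137, 0.004, -1.574]
force: [-1.2, 0.1, -2.2]
width: 0.0643
```

Emit:
play_rows:
  targets:
    - [0,0,0,0,0,0.03,0.5]
    - [0,0,0,0,0,0.05,0.5]
    - [0,0,0,0,0,0.05,0.5]
    - [0,0,0,0.002,-0.025,0.015,0.5]
    - [0,0,0,0.004,-0.04,0,0.5]
    - [0,0,0,0.004,-0.05,0,0.5]
    - [0,0,0,0.004,-0.055,0,0.5]
    - [0,0,0,0.003,-0.055,0,0.5]
    - [0,0,0,0.003,-0.055,0,0.5]
    - [0,0,0,0,-0.05,0,0.5]
    - [0,0,0,0,-0.035,0,0.5]
    - [0,0,0,0,-0.02,0,0.5]

```text
t: 51.55
eef_pos: [0.4795, -0.3304, 0.2391]
ee_rot: [3.133, 0.008, -1.572]
force: [0.6, 0.9, -4.6]
width: 0.0647
```

Emit:
play_rows:
  targets:
    - [0,0,0,0,0,0,0.5]
    - [0,0,0,0,0,0,0.5]

```text
t: 51.8
eef_pos: [0.4781, -0.3311, 0.2368]
ee_rot: [3.13, 0.01, -1.576]
force: [0.9, -0.6, -5.1]
width: 0.0644
```

Emit:
play_rows:
  targets:
    - [-0.009,-0.01,0.004,0.008,-0.015,0,0.5]
    - [0,0,0,0,0,-0.03,0.5]
    - [0,0,0,0,0,-0.045,0.5]
    - [0,0,0,0,0,-0.03,0.5]
    - [0,0,0,0,0,0,0.5]

```text
t: 52.42
eef_pos: [0.4893, -0.3459, 0.1305]
ee_rot: [-3.138, -0.002, -1.566]
force: [-0.1, 0.2, -3.9]
width: 0.0646
```

Emit:
play_rows:
  targets:
    - [0,0.003,-0.003,-0.003,0,-0.015,0.5]
    - [0,0,0,-0.001,0,-0.008,0.5]
    - [0,0,0,0,0,-0.002,0.5]
    - [0,0,0,0,0,0,0.5]

```text
t: 52.92
eef_pos: [0.4878, -0.3468, 0.1077]
ee_rot: [-3.136, -0.005, -1.567]
force: [0.7, -0.9, -3.5]
width: 0.0648
```

Emit:
play_rows:
  targets:
    - [0.004,0.004,0,-0.002,0.001,-0.004,0.5]
    - [0,0,0,0,0,-0.003,0.5]
    - [0,0,0,0,0,0,0.5]

```text
t: 53.3
eef_pos: [0.4862, -0.346, 0.1013]
ee_rot: [-3.139, -0.001, -1.567]
force: [-0.1, 0.3, -4.9]
width: 0.0646
```

Emit:
play_rows:
  targets:
    - [0,0,0,0,0,-0.002,0.5]
    - [0,0,0,0,0,-0.001,0.5]

```text
t: 53.55
eef_pos: [0.4865, -0.3467, 0.0999]
ee_rot: [-3.138, -0.003, -1.566]
force: [-4.3, 1.6, 8.3]
width: 0.0643
```

Contact; release and rise.

Emit:
play_rows:
  targets:
    - [0,0,0,0,0,0,1]
    - [0,0,0,0,0,0,1]
    - [0,0,0,0,0,0,1]
    - [0,0,0,0,0,0.008,1]
    - [0,0,0,0,0,0.03,1]
    - [0,0,0,0,0,0.045,1]
    - [0,0,0,0,0,0.05,1]
    - [0,0,0,0,0,0.03,1]
    - [0,0,0,0,-0.03,0,1]
    - [0,0,0,0,-0.03,0,1]
    - [0,0,0,0,0,0,1]

```text
t: 54.92
eef_pos: [0.4878, -0.4087, 0.2752]
ee_rot: [-3.131, -0.008, -1.564]
force: [0.0, 0.8, -0.7]
width: 0.0874
```

```bash
python3 look.py wrist 21; python3 look.py scene 21;python3 look.py top 21
python3 - <<'E'
from h import *
import pickle
s=pickle.load(open("wrist_21.pkl","rb"))
print(w2wrist([[.485,-.344,.145],[.421,-.278,.128],[.486,-.2225,.102]],s))
a=cv2.imread("pics/scene0.png");b=cv2.imread("pics/scene_21.png")
cv2.imwrite("pics/cmp.png",np.hstack([cv2.resize(x[180:270,340:450],None,fx=3.6,fy=3.6,interpolation=cv2.INTER_CUBIC) for x in (a,b)]))
crop(b,190,350,110,230,4.5,"sc21.png")
E
```

```text
54.92 [ 0.4878 -0.4087  0.2752] [-3.1306 -0.0077 -1.5636] [-0.39  0.27 -0.03  0.   -1.26  0.4 ] [ 0.   0.8 -0.7] 0.08738328952490186
54.98 [ 0.4878 -0.4079  0.2752] [-3.1305 -0.0074 -1.5633] [-0.39  0.27 -0.03  0.   -1.26  0.4 ] [0.5 0.1 0.5] 0.0878986508833612
55.02 [ 0.4878 -0.4073  0.2751] [-3.1307 -0.0072 -1.5627] [-0.39  0.27 -0.04  0.   -1.26  0.39] [ 0.5  0.7 -0.8] 0.08772964177812996
[[322.39257844 255.626019  ]
 [376.55670621 298.29795746]
 [320.59370036 320.93032728]]
```

View pics/cmp.png

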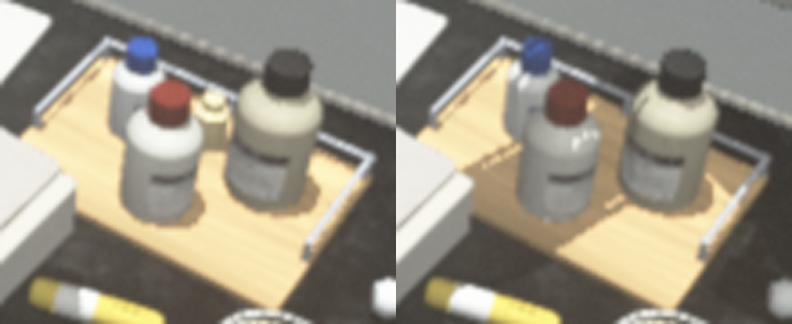

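View pics/wrist_21.png

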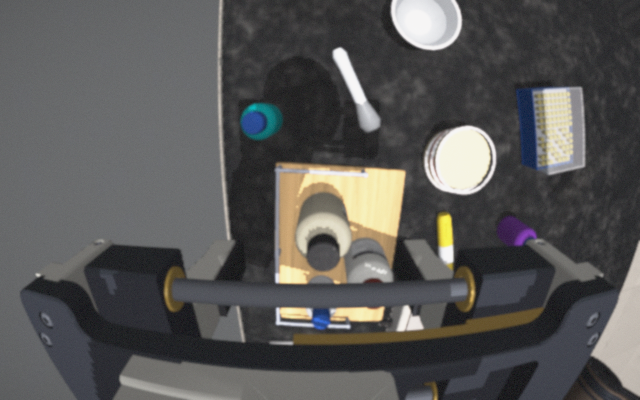

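View pics/sc21.png

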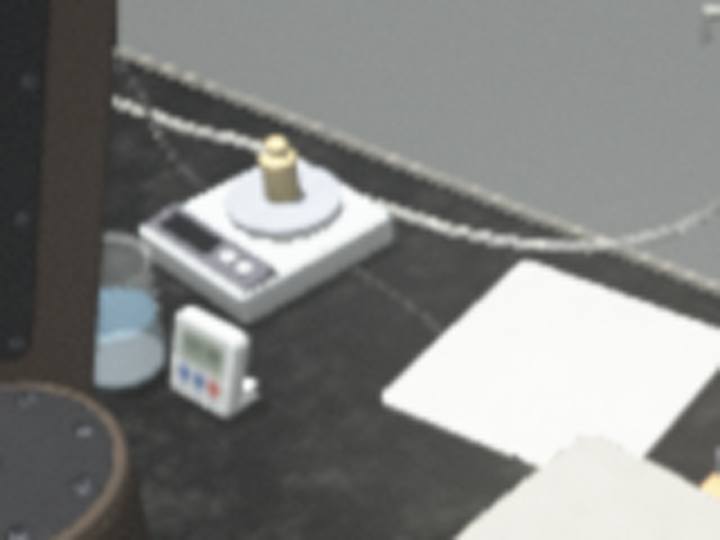

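```bash
python3 -c "
from station import *
print(job_done())"
```

```text
the job is handed in; nothing more can be done
None
```

The job was handed in at about 55 s of the 136 s allowed. All three bottles went to the steel plate (oil, then salt, then small). The brass weight then went onto the balance pan, and the bottles came back to their places on the stand.

**Last checks:**
- **Bottles:** in before-and-after scene crops all three stand upright within about 1 pixel of where they were. Wrist views taken just after setting down put the salt and small bottles within about 2 mm.
- **Weight:** it stands upright near the middle of the pan.
- **Other objects:** the timer and glue stick look undisturbed. In the last scene view the beaker was partly hidden by the arm; what showed of it looked unmoved.
- **Robot:** the gripper was open, raised and clear of everything at hand-in.

**What disagreed or came close:**
- The top and wrist cameras differed by about 4–5 mm on the pan's centre. I went with a closer wrist view, and the weight looked centred on the pan afterwards.
- Setting the salt bottle down on the plate briefly read 58 N at the wrist, and setting it back on the stand read 38 N. Both are below the 120 N wrist limit.

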